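# Change over the heat sink test rig and turn its status sign

### The arm

A 6-joint arm with a two-finger parallel gripper is mounted at the origin on the work surface. World frame = base frame: x ahead of the robot, y to its left, z up, the work surface at z = 0. Lengths are in m, angles in rad, forces in N, time in s.
With the tool pointing down it reaches from about 0.325 to 0.925 m from the base axis. Payload 3.1 kg.
Tool frame: the origin (TCP) lies at the centre of the arm's flange, where the gripper is bolted on; the fingertips stand 173 mm ahead of it and the grasp point (between the pads) lies 155 mm ahead of it; z points along the fingers, y is the direction in which the jaws open and shut (so a half turn about z gives the same grasp; the last joint's range is limited). The gripper opens to 85 mm and grips with 20 to 120 N. Pads are 22 mm wide; open, the fingers measure 114 mm over their backs; the gripper's body (76 mm by 85 mm) begins 54 mm behind the grasp point. The pads swing forward as they close: fully open they stand 13 mm farther back than shut.
Start: joints at [1.175, 0.217, 1.613, -0, 1.311, -0.112], TCP at [0.175, 0.6, 0.405] pointing down, gripper open.
Joint ranges: [-2.75, 2.75], [-0.78, 2.1], [0.31, 2.55], [-1.13, 4.27], [0.13, 2.63], [-2.58, 2.58]. Speed limits (rad/s): [2.79, 2.79, 3.14, 3.14, 3.14, 3.14].

### API

Orientations are given as [roll, pitch, yaw] about the fixed x, y, z axes, in that order (R = Rz(yaw) Ry(pitch) Rx(roll)).
In Python, from bench import ctrl gives the robot as it stands.
- The arm moves only by the shell command python3 -m crank 'ROWS' [FORCE]. ROWS is JSON, a list of rows, each an object with "xyz": the shift along the tool's x, y, z in m, a list of three; "dr": the turn, a rotation vector about the tool's x, y, z in rad, a list of three; "gripper": the closure, from -1 (fully open) to 1 (shut), so that 0 is half open. In form: [{"xyz": [x, y, z], "dr": [ax, ay, az], "gripper": gripper}, ...]. A call has 1 to 12 rows; each row is the pose to reach, as a shift and turn from the pose commanded when the call began, along the tool's axes at that moment; what a row does not reach only later rows make up. A row lasts 1/12 s, in which the tool goes at most 41.7 mm and 7.16 degrees, less where a joint would pass 70% of its speed; a pose out of reach is approached as far as the arm can. A call with a gripper value outside its range is refused whole. The fingers move at their own pace and stop on an object; FORCE is the grip in N (left out, the last holds). Time passes only in rows, so rows that repeat a pose let the fingers close. It gives the time, the measured TCP pose, the force and the opening at its end, in the units of the state.
- ctrl.read_state(): the state, without advancing time (a new reading comes with each control period).
- ctrl.grab_frame(name): name is "scene" or "top"; returns the picture (480x640x3 uint8, blue, green, red); there is no depth.
- ctrl.get_calibration(name): a dict with "camera_matrix" (3x3 intrinsics, pixels), "R" (3x3) and "t" (3): a world point X has camera coordinates R X + t. Camera axes: x right, y down, z forward; pixel columns grow to the right and rows downward; lengths in m; the calibration is good to about 2 mm. A picture is of the moment at which its call begins. get_calibration takes no time and is no camera call.
- ctrl.job_done(): hands the job in, once; it reports no verdict.
The state is a dict: "t": time; "joint_positions": joint angles; "qd": joint speeds; "joint_torque": joint torques, N m; "tcp_pos": TCP position; "eef_rot": TCP orientation; "wrist_force": force on the tool from outside, world axes, zero at the start; "wrist_torque": the same for the moment, N m; "width": finger opening in m.
Only numpy, scipy, OpenCV 4.12 (cv2) and the standard library are available. Lean on these libraries where they do the work, as an engineer would, in place of code of your own. Each camera call takes 0.05 s, during which the arm holds its last target. There are 200 camera calls.

### The job

Change over the test rig: switch its power off with the toggle lever (towards the robot), move every finished heat sink standing in its bays into the flat black tray, then stand each heat sink waiting on the bench upright and squarely within the outline of a bay of its own, flat on the pad so that it holds the bay's pin down. Once all of them are loaded, switch the power on again, and last spin the status sign half a turn so that the side with the solid bar faces away from the robot, square to its foot. Leave everything else on the bench where it is.

Things in the scene. Friction and masses are not known exactly. Their poses are not given: they have to be found in the camera images.
- done0: aluminium finned heat sink on a copper base plate, all six alike: base 110 (x) x 56 (y) x 10 mm, fin block 80 (x) x 56 (y) mm centred on it, 42 mm high in all, about 0.34 kg; plain flat sides 56 mm apart to grip. Origin at the centre of its underside, z up, x along its length. A finished one: if present it stands in bay 0 of the rig at the start.
- done1: aluminium finned heat sink on a copper base plate, all six alike: base 110 (x) x 56 (y) x 10 mm, fin block 80 (x) x 56 (y) mm centred on it, 42 mm high in all, about 0.34 kg; plain flat sides 56 mm apart to grip. Origin at the centre of its underside, z up, x along its length. A finished one: if present it stands in bay 1 of the rig at the start.
- done2: aluminium finned heat sink on a copper base plate, all six alike: base 110 (x) x 56 (y) x 10 mm, fin block 80 (x) x 56 (y) mm centred on it, 42 mm high in all, about 0.34 kg; plain flat sides 56 mm apart to grip. Origin at the centre of its underside, z up, x along its length. A finished one: if present it stands in bay 2 of the rig at the start.
- new0: aluminium finned heat sink on a copper base plate, all six alike: base 110 (x) x 56 (y) x 10 mm, fin block 80 (x) x 56 (y) mm centred on it, 42 mm high in all, about 0.34 kg; plain flat sides 56 mm apart to grip. Origin at the centre of its underside, z up, x along its length. A waiting one: if present it stands upright loose on the bench top at the start, its length roughly along the rig's y.
- new1: aluminium finned heat sink on a copper base plate, all six alike: base 110 (x) x 56 (y) x 10 mm, fin block 80 (x) x 56 (y) mm centred on it, 42 mm high in all, about 0.34 kg; plain flat sides 56 mm apart to grip. Origin at the centre of its underside, z up, x along its length. A waiting one: if present it stands upright loose on the bench top at the start, its length roughly along the rig's y.
- new2: aluminium finned heat sink on a copper base plate, all six alike: base 110 (x) x 56 (y) x 10 mm, fin block 80 (x) x 56 (y) mm centred on it, 42 mm high in all, about 0.34 kg; plain flat sides 56 mm apart to grip. Origin at the centre of its underside, z up, x along its length. A waiting one: if present it stands upright loose on the bench top at the start, its length roughly along the rig's y.
- rig: fixed test rig: dark steel plate 150 (x) x 360 (y) x 12 mm, with three grey pads let in flush in a row along its y, 125 mm apart, each 130 (x) x 76 (y) mm (pad tops 12 mm above the bench). Each pad is one bay: a black outline 114 x 60 mm shows how a heat sink stands, its length along the rig's x, either way round. Origin under its centre
- bay0 (a point): centre of bay 0's pad, on its top surface (rig y = -125 mm), where the pin stands; axes as the rig's
- pin0 (a joint): brass part-present pin of bay 0, 14 mm thick, in the middle of the pad: 0 = up, its tip 6 mm above the pad; 0.006 m = pressed flush with it. Its light spring (about 1 N when down) yields to the weight of a heat sink standing flat on the pad
- bay1 (a point): centre of bay 1's pad, on its top surface (rig y = 0 mm), where the pin stands; axes as the rig's
- pin1 (a joint): brass part-present pin of bay 1, 14 mm thick, in the middle of the pad: 0 = up, its tip 6 mm above the pad; 0.006 m = pressed flush with it. Its light spring (about 1 N when down) yields to the weight of a heat sink standing flat on the pad
- bay2 (a point): centre of bay 2's pad, on its top surface (rig y = 125 mm), where the pin stands; axes as the rig's
- pin2 (a joint): brass part-present pin of bay 2, 14 mm thick, in the middle of the pad: 0 = up, its tip 6 mm above the pad; 0.006 m = pressed flush with it. Its light spring (about 1 N when down) yields to the weight of a heat sink standing flat on the pad
- tray: fixed flat black tray for finished parts, 140 (x) x 240 (y) mm, floor 4 mm above the bench, lip 10 mm above the bench and 4 mm thick: room for two heat sinks side by side, lengths along the tray's x. Origin under its centre
- sign (a joint): turn of the white status sign about its vertical pivot (rad, anticlockwise from above positive, stops at +-3.7). 0, roughly as at the start: square to its foot, hollow ring facing away from the robot (+x), solid bar facing the robot; +-3.14: the bar faces away. It stays where left (friction 0.04 N m). Pinch its top edge over the pivot, or push an end
- sign_top (a point): middle of the top edge of the sign plate (120 wide, 8 thick, from 70 to 145 mm above the bench), on the pivot axis; x is normal to the plate, on the ring side, and turns with it. Below: a fixed dark steel foot 50 (x) x 110 (y) x 14 mm and a 16 mm post
- power (a joint): toggle lever of the rig's power, on a grey box 70 (x) x 50 (y) x 25 mm: 0 = leaning to the robot (off), 1.0 rad = leaning away from it (on, as at the start); rests against its stops there, stays where left, about 1 N at the tip moves it. Turns about a level axis 22 mm above the bench
- power_tip (a point): centre of the black ball (26 mm) at the lever's end, 55 mm from its axis, 70 mm above the bench at either stop; its y axis lies along the lever's axis of turning, to the left seen from the robot
- fan: black case fan 80 x 80 x 25 mm, lying flat; bystander, to be left alone. Origin at its underside's centre
- paste_jar: grey jar 48 mm across, 60 mm high; bystander, to be left alone. Origin at its underside's centre
- spray: white bottle 52 mm across, 150 mm high; bystander, to be left alone. Origin at its underside's centre
- screwdriver: screwdriver with a black handle, lying along its x; bystander, to be left alone. Origin at its underside's centre
- meter: grey hand meter 150 x 75 x 32 mm with a dial, lying flat; bystander, to be left alone. Origin at its underside's centre
- carton: small cardboard carton 100 x 70 x 35 mm; bystander, to be left alone. Origin at its underside's centre

How it is judged:
By the outcome, as a careful person would: the job done as asked, in the order asked, and still so for the second after the job is handed in, with the robot touching nothing.
Of done0, done1, done2 only 1 to 2 are there at a start; the rules pass over those that are not, and their reading is None.
Of new0, new1, new2 only 2 to 3 are there at a start; the rules pass over those that are not, and their reading is None.
At some moment in a run one of done0, done1, done2, new0, new1, new2 may be knocked a few centimetres aside while the robot is not near it.
Once in a run the grip may slacken for a moment while it holds something.
It also fails if it takes over 210 s, if anything falls off the work surface, if the arm or the gripper's body presses on something with over 40 N, if the wrist force passes 120 N, or if a joint passes its speed limit or range.

## Working session

There is one attempt and no reset: what is moved stays moved. The work goes in short steps, Python scripts to look and compute and a shell command to move; the robot and the scene stay as the last step left them, time stands still between calls to the robot, and variables do not carry over. Pictures are saved under pics/ and viewed, about 12 in all and at most 16, crops included, and the job is handed in when it is done.

```bash
mkdir -p pics; ls
cat > h.py <<'E'
import numpy as np, cv2
from bench import ctrl
from scipy.spatial.transform import Rotation as R
def snap(cam,name,crop=None,scale=1):
    im=ctrl.grab_frame(cam); 
    cv2.imwrite(f'pics/{name}_full.png',im)
    if crop: 
        x0,y0,x1,y1=crop; im=im[y0:y1,x0:x1]
    if scale!=1: im=cv2.resize(im,None,fx=scale,fy=scale,interpolation=cv2.INTER_CUBIC)
    cv2.imwrite(f'pics/{name}.png',im)
def ray(cam,u,v,z):
    c=ctrl.get_calibration(cam);K=np.array(c['camera_matrix']);Rm=np.array(c['R']);t=np.array(c['t'])
    C=-Rm.T@t; d=Rm.T@np.linalg.solve(K,[u,v,1.]); return C+d*(z-C[2])/d[2]
def proj(cam,X):
    c=ctrl.get_calibration(cam);K=np.array(c['camera_matrix'])
    p=K@(np.array(c['R'])@np.array(X,float)+np.array(c['t'])); return p[:2]/p[2]
E
python3 - <<'E'
from h import *
snap('top','top0');snap('scene','scene0')
s=ctrl.read_state();print(s)
for n in('top','scene'):
    c=ctrl.get_calibration(n);Rm=np.array(c['R']);print(n,c['camera_matrix'],-Rm.T@np.array(c['t']),Rm.round(3).tolist())
E
```

```text
pics
{'t': 0.1, 'joint_positions': array([ 1.17478988e+00,  2.17672532e-01,  1.61478149e+00, -2.84467137e-05,
        1.31128562e+00, -1.12219324e-01]), 'qd': array([-1.45612497e-03, -3.90585643e-04, -3.72062672e-03,  4.49152438e-04,
       -6.34601469e-04,  1.95899748e-05]), 'joint_torque': array([-5.72020854e-04, -3.98072398e+01, -3.04970098e+01, -1.40966531e-04,
        4.31343302e-03, -6.33739205e-06]), 'tcp_pos': array([0.17484975, 0.59966854, 0.4034982 ]), 'eef_rot': array([-3.13945609e+00, -2.13122295e-04,  2.85781263e+00]), 'wrist_force': array([ 0.28992073,  0.48429189, -0.10121151]), 'wrist_torque': array([0.05212363, 0.0093316 , 0.02038829]), 'width': 0.08537380579893623}
top [[609.52951138   0.         321.6469222 ]
 [  0.         609.52951138 236.70124389]
 [  0.           0.           1.        ]] [ 0.30468298 -0.04359159  1.77789867] [[-0.021, -1.0, -0.001], [-0.991, 0.021, -0.136], [0.136, -0.002, -0.991]]
scene [[443.95415764   0.         313.54883665]
 [  0.         443.95415764 244.80888182]
 [  0.           0.           1.        ]] [ 1.31912217 -0.431616    0.78452574] [[0.474, 0.88, -0.018], [0.527, -0.3, -0.795], [-0.705, 0.368, -0.607]]
```

View pics/top0.png

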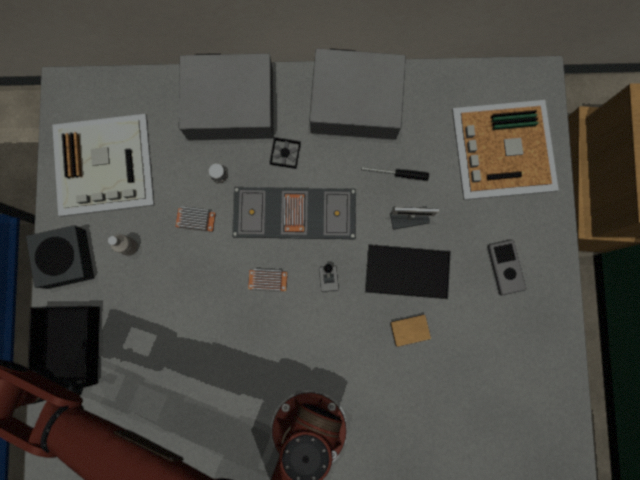

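View pics/scene0.png

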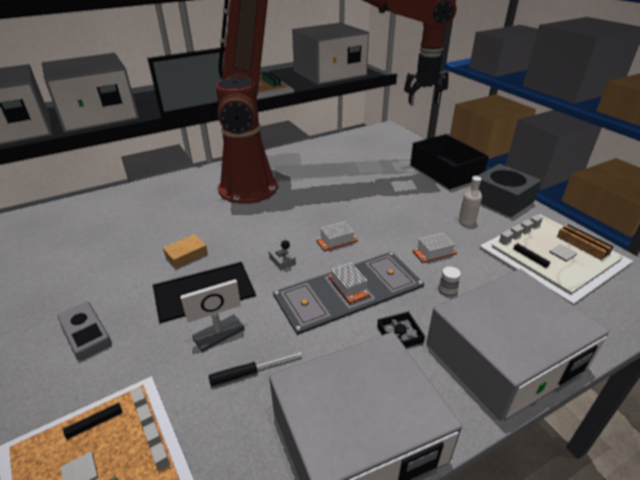

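The top view shows the rig at px (294,213) with one finished sink in the middle bay. The new sinks are at (196,218) and (268,279), the lever ball at (328,267), the sign at (414,211) and the tray at (408,271). Next I'll enlarge the top view.

Run:
```python
import cv2
im=cv2.imread('pics/top0_full.png')
cv2.imwrite('pics/c1.png',cv2.resize(im[170:310,165:365],None,fx=4,fy=4,interpolation=cv2.INTER_CUBIC))
cv2.imwrite('pics/c2.png',cv2.resize(im[190:310,310:460],None,fx=5,fy=5,interpolation=cv2.INTER_CUBIC))
```

```text
(no output)
```

View pics/c1.png

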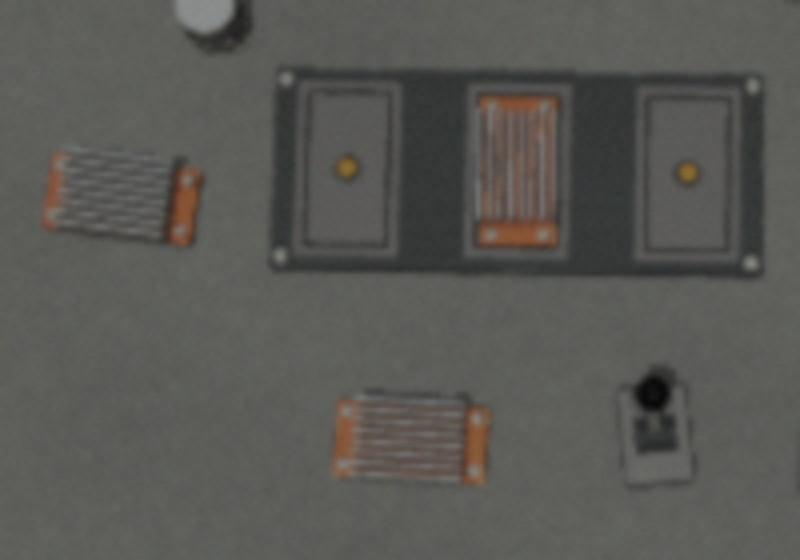

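View pics/c2.png

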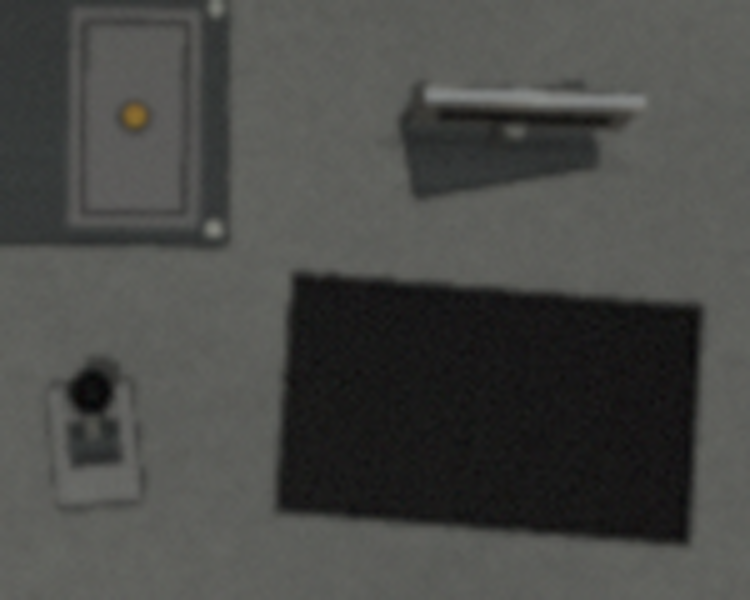

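```bash
cat > m.py <<'E'
from h import *
def P(cam,pts,z,off=(0,0),s=1):
    return np.array([ray(cam,(u+.5)/s-.5+off[0],(v+.5)/s-.5+off[1],z)[:2] for u,v in pts])
def box(p):
    # p: 4 corners order TL,TR,BR,BL in image -> centre, edges
    e=[np.linalg.norm(p[i]-p[(i+1)%4]) for i in range(4)]
    def ang(a,b): d=b-a; return np.degrees(np.arctan2(d[1],d[0]))
    print(' ctr',p.mean(0).round(4),'edges',np.round(e,4),'ang x-ish BL->TL',ang(p[3],p[0]).round(1),'BR->TR',ang(p[2],p[1]).round(1),'y-ish TR->TL',ang(p[1],p[0]).round(1),'BR->BL',ang(p[2],p[3]).round(1))
E
python3 - <<'E'
from m import *
a=dict(off=(165,170),s=4)
print('rig');box(P('top',[(277,68),(764,74),(763,275),(271,270)],.012,**a))
print('pins',P('top',[(347,168),(687,173)],.018,**a))
print('bay2');box(P('top',[(307,90),(392,93),(387,247),(302,244)],.012,**a))
print('bay0');box(P('top',[(645,96),(731,98),(730,252),(643,249)],.012,**a))
print('done1');box(P('top',[(482,97),(556,98),(556,246),(477,245)],.022,**a))
print('newA');box(P('top',[(57,150),(203,172),(190,244),(44,228)],.010,**a))
print('newB');box(P('top',[(340,400),(489,409),(485,483),(335,476)],.010,**a))
print('ball',P('top',[(653,392)],.07,**a))
print('pbox');box(P('top',[(617,388),(690,385),(694,482),(628,487)],.025,**a))
b=dict(off=(310,190),s=5)
p=P('top',[(425,97),(645,103)],.145,**b);print('sign',p,p.mean(0),np.diff(p,axis=0), np.linalg.norm(p[0]-p[1]))
print('foot');box(P('top',[(402,120),(582,85),(598,165),(418,198)],.014,**b))
print('tray');box(P('top',[(292,270),(702,303),(689,543),(278,512)],.010,**b))
im=cv2.imread('pics/scene0_full.png')
cv2.imwrite('pics/c3.png',cv2.resize(im[225:355,150:310],None,fx=5,fy=4.6,interpolation=cv2.INTER_CUBIC)[:600,:800])
E
```

```text
rig
 ctr [0.6204 0.0314] edges [0.3601 0.1499 0.3597 0.1508] ang x-ish BL->TL -1.8 BR->TR -1.9 y-ish TR->TL 88.0 BR->BL 88.2
pins [[ 0.62440524  0.15691761]
 [ 0.61532728 -0.09206931]]
bay2
 ctr [0.6254 0.1576] edges [0.0629 0.1149 0.0623 0.115 ] ang x-ish BL->TL -2.0 BR->TR -2.3 y-ish TR->TL 86.7 BR->BL 86.7
bay0
 ctr [ 0.6161 -0.0924] edges [0.0635 0.1148 0.0637 0.1141] ang x-ish BL->TL -2.0 BR->TR -1.9 y-ish TR->TL 87.4 BR->BL 86.8
done1
 ctr [0.6186 0.0317] edges [0.0543 0.1098 0.0575 0.1098] ang x-ish BL->TL -2.7 BR->TR -1.0 y-ish TR->TL 88.0 BR->BL 88.0
newA
 ctr [0.6067 0.3222] edges [0.1092 0.0542 0.1081 0.0587] ang x-ish BL->TL -8.8 BR->TR -10.0 y-ish TR->TL 80.1 BR->BL 82.5
newB
 ctr [0.4233 0.1117] edges [0.1085 0.0536 0.1087 0.0552] ang x-ish BL->TL -4.1 BR->TR -3.9 y-ish TR->TL 85.3 BR->BL 86.1
ball [[ 0.45066369 -0.06292074]]
pbox
 ctr [ 0.4232 -0.0658] edges [0.0527 0.0698 0.0475 0.0716] ang x-ish BL->TL 5.1 BR->TR 0.9 y-ish TR->TL 91.1 BR->BL 93.1
sign [[ 0.60019668 -0.2472068 ]
 [ 0.59430819 -0.36671413]] [ 0.59725243 -0.30696046] [[-0.00588848 -0.11950733]] 0.11965231622480672
foot
 ctr [ 0.5962 -0.3065] edges [0.1082 0.0484 0.1076 0.0471] ang x-ish BL->TL 9.4 BR->TR 8.6 y-ish TR->TL 99.9 BR->BL 99.2
tray
 ctr [ 0.4414 -0.295 ] edges [0.2399 0.1399 0.2378 0.1414] ang x-ish BL->TL -5.1 BR->TR -5.9 y-ish TR->TL 84.1 BR->BL 84.5
```

View pics/c3.png

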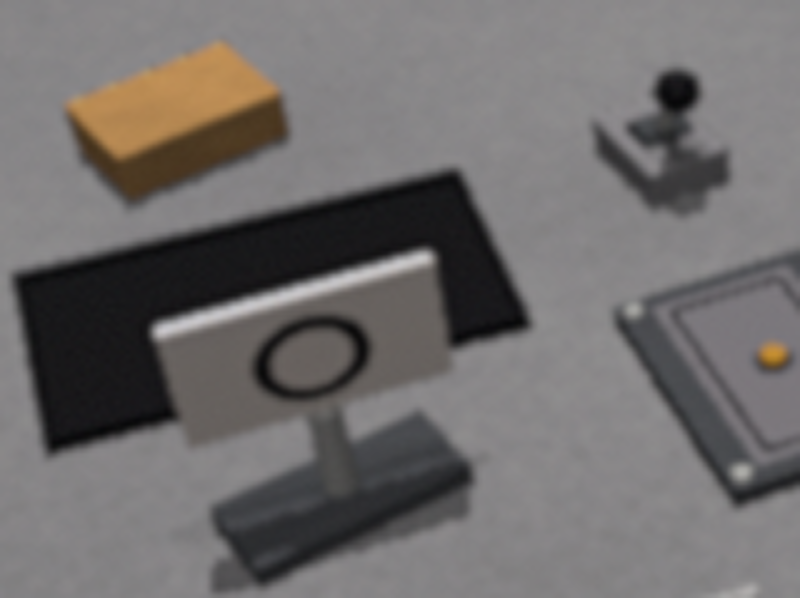

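Sizes check out: rig 360x150, sinks about 109x56, tray 240x140, foot about 108x48. The foot's yaw is about +9°, the plate's about -3° and the rig's -1.9°. Power comes first.

```bash
cat > go.py <<'E'
import sys
from h import *
# usage: go.py x y zgrasp yaw_deg [..more targets of 4]
s=ctrl.read_state();p=np.array(s['tcp_pos']);R0=R.from_euler('xyz',s['eef_rot'])
print('t',round(s['t'],2),'tcp',p.round(4),'rpy',np.degrees(s['eef_rot']).round(2),'w',round(s['width'],4),'F',np.round(s['wrist_force'],1))
a=list(map(float,sys.argv[1:]))
for i in range(0,len(a),4):
    x,y,z,w=a[i:i+4]
    d=R0.inv().apply(np.array([x,y,z+.155])-p)
    r=(R0.inv()*R.from_euler('xyz',[np.pi,0,np.radians(w)])).as_rotvec()
    print('xyz',d.round(4).tolist(),'dr',r.round(4).tolist(),'rows',round(max(np.linalg.norm(d)/.0417,np.degrees(np.linalg.norm(r))/7.16),1))
E
python3 go.py 0.495 -0.063 0.18 178 0.495 -0.063 0.073 178
```

```text
t 0.1 tcp [0.1748 0.5997 0.4035] rpy [-1.7988e+02 -1.0000e-02  1.6374e+02] w 0.0854 F [ 0.3  0.5 -0.1]
xyz [-0.4929, -0.5464, 0.0696] dr [-0.0021, -0.0005, -0.2489] rows 17.7
xyz [-0.4929, -0.5462, 0.1766] dr [-0.0021, -0.0005, -0.2489] rows 18.1
```

```bash
python3 -m crank '[{"xyz":[-0.246,-0.273,0.03],"dr":[0,0,-0.12],"gripper":1},{"xyz":[-0.246,-0.273,0.03],"dr":[0,0,-0.12],"gripper":1},{"xyz":[-0.246,-0.273,0.03],"dr":[0,0,-0.12],"gripper":1},{"xyz":[-0.493,-0.546,0.068],"dr":[0,0,-0.249],"gripper":1},{"xyz":[-0.493,-0.546,0.068],"dr":[0,0,-0.249],"gripper":1},{"xyz":[-0.493,-0.546,0.068],"dr":[0,0,-0.249],"gripper":1},{"xyz":[-0.493,-0.546,0.068],"dr":[0,0,-0.249],"gripper":1},{"xyz":[-0.493,-0.546,0.068],"dr":[0,0,-0.249],"gripper":1},{"xyz":[-0.493,-0.546,0.068],"dr":[0,0,-0.249],"gripper":1},{"xyz":[-0.493,-0.546,0.068],"dr":[0,0,-0.249],"gripper":1},{"xyz":[-0.493,-0.546,0.068],"dr":[0,0,-0.249],"gripper":1},{"xyz":[-0.493,-0.546,0.068],"dr":[0,0,-0.249],"gripper":1}]' 60; python3 go.py 0.495 -0.063 0.18 178
```

```text
t: 1.1
tcp_pos: [0.3909, 0.1519, 0.3591]
eef_rot: [3.141, 0.0, 3.107]
wrist_force: [1.5, -0.4, -0.1]
width: 0.0003
t 1.1 tcp [0.3909 0.1519 0.3591] rpy [1.7999e+02 1.0000e-02 1.7802e+02] w 0.0003 F [ 1.5 -0.4 -0.1]
xyz [-0.1115, -0.2112, 0.0241] dr [0.0001, 0.0002, 0.0003] rows 5.8
```

```bash
python3 -m crank '[{"xyz":[-0.111,-0.211,0.024],"dr":[0,0,0],"gripper":1},{"xyz":[-0.111,-0.211,0.024],"dr":[0,0,0],"gripper":1},{"xyz":[-0.111,-0.211,0.024],"dr":[0,0,0],"gripper":1},{"xyz":[-0.111,-0.211,0.024],"dr":[0,0,0],"gripper":1},{"xyz":[-0.111,-0.211,0.024],"dr":[0,0,0],"gripper":1},{"xyz":[-0.111,-0.211,0.024],"dr":[0,0,0],"gripper":1},{"xyz":[-0.111,-0.211,0.024],"dr":[0,0,0],"gripper":1},{"xyz":[-0.111,-0.211,0.024],"dr":[0,0,0],"gripper":1},{"xyz":[-0.111,-0.211,0.024],"dr":[0,0,0],"gripper":1}]'; python3 go.py 0.495 -0.063 0.073 178 0.416 -0.063 0.073 178
```

```text
t: 1.85
tcp_pos: [0.4939, -0.0606, 0.3348]
eef_rot: [3.141, -0.002, 3.106]
wrist_force: [-0.3, 0.6, 0.2]
width: -0.0002
t 1.85 tcp [ 0.4939 -0.0606  0.3348] rpy [ 1.7994e+02 -1.1000e-01  1.7797e+02] w -0.0002 F [-0.3  0.6  0.2]
xyz [-0.0014, -0.0024, 0.1068] dr [0.001, -0.0019, -0.0005] rows 2.6
xyz [0.0776, -0.0052, 0.1069] dr [0.001, -0.0019, -0.0005] rows 3.2
```

```bash
python3 -m crank '[{"xyz":[-0.001,-0.002,0.04],"dr":[0,0,0],"gripper":1},{"xyz":[-0.001,-0.002,0.08],"dr":[0,0,0],"gripper":1},{"xyz":[-0.001,-0.002,0.107],"dr":[0,0,0],"gripper":1},{"xyz":[-0.001,-0.002,0.107],"dr":[0,0,0],"gripper":1},{"xyz":[0.01,-0.003,0.107],"dr":[0,0,0],"gripper":1},{"xyz":[0.02,-0.003,0.107],"dr":[0,0,0],"gripper":1},{"xyz":[0.03,-0.003,0.107],"dr":[0,0,0],"gripper":1},{"xyz":[0.04,-0.004,0.107],"dr":[0,0,0],"gripper":1},{"xyz":[0.05,-0.004,0.107],"dr":[0,0,0],"gripper":1},{"xyz":[0.06,-0.005,0.107],"dr":[0,0,0],"gripper":1},{"xyz":[0.066,-0.005,0.107],"dr":[0,0,0],"gripper":1},{"xyz":[0.07,-0.005,0.107],"dr":[0,0,0],"gripper":1}]'; python3 -m crank '[{"xyz":[0.004,0,0],"dr":[0,0,0],"gripper":1},{"xyz":[0.006,0,0],"dr":[0,0,0],"gripper":1},{"xyz":[0.006,0,0],"dr":[0,0,0],"gripper":1}]'
python3 - <<'E'
from h import *
snap('scene','s1',(200,190,330,290),6)
E
```

```text
t: 2.85
tcp_pos: [0.4227, -0.0633, 0.228]
eef_rot: [3.141, -0.001, 3.106]
wrist_force: [1.4, -0.3, -1.0]
width: -0.0004
t: 3.1
tcp_pos: [0.42, -0.0633, 0.2289]
eef_rot: [3.141, 0.01, 3.105]
wrist_force: [9.6, 1.5, -7.6]
width: -0.0002
```

View pics/s1.png

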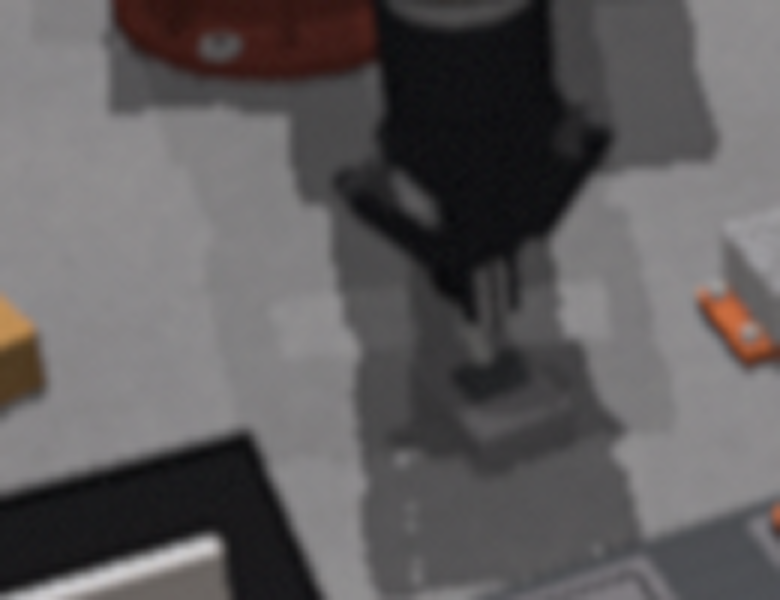

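The lever is at its stop: 9.6 N, with the fingers at x=0.42 as predicted. Now I'll retreat, go up and head towards the done sink, checking by image difference that the sinks haven't moved.

```bash
python3 -m crank '[{"xyz":[-0.03,0,0],"dr":[0,0,0],"gripper":1},{"xyz":[-0.04,0,-0.03],"dr":[0,0,0],"gripper":1},{"xyz":[-0.04,0,-0.07],"dr":[0,0,0],"gripper":-1},{"xyz":[-0.04,0,-0.1],"dr":[0,0,0],"gripper":-1},{"xyz":[-0.04,0,-0.1],"dr":[0,0,0],"gripper":-1},{"xyz":[-0.04,0,-0.1],"dr":[0,0,0],"gripper":-1}]'
cat > diff.py <<'E'
import sys
from h import *
# report which known spots changed in the scene view against a reference picture
ref=cv2.imread(sys.argv[1]); im=ctrl.grab_frame('scene'); cv2.imwrite(sys.argv[2],im)
pts=dict(zip(sys.argv[3::3],[(float(a),float(b)) for a,b in zip(sys.argv[4::3],sys.argv[5::3])]))
for n,(x,y) in pts.items():
    u,v=map(int,proj('scene',[x,y,.03])); sl=np.s_[v-22:v+22,u-28:u+28]
    d=cv2.absdiff(ref[sl],im[sl]).max(2); print(n,(u,v),'changed px',int((d>30).sum()))
E
python3 diff.py pics/scene0_full.png pics/s2.png done1 .619 .032 newA .607 .322 newB .423 .112
python3 go.py 0.6186 0.0317 0.14 178.1 0.6186 0.0317 0.041 178.1
```

```text
t: 3.65
tcp_pos: [0.4588, -0.0648, 0.3301]
eef_rot: [-3.141, 0.003, 3.107]
wrist_force: [-0.5, 0.1, -0.7]
width: 0.0482
done1 (348, 280) changed px 0
newA (435, 244) changed px 0
newB (336, 232) changed px 0
t 3.7 tcp [ 0.4578 -0.0645  0.3282] rpy [ 1.7998e+02 -6.0000e-02  1.7800e+02] w 0.0558 F [-1.2 -0.1 -0.6]
xyz [-0.1574, 0.1017, 0.0331] dr [0.0003, -0.001, -0.0017] rows 4.6
xyz [-0.1575, 0.1017, 0.1321] dr [0.0003, -0.001, -0.0017] rows 5.5
```

```bash
python3 -m crank '[{"xyz":[-0.157,0.102,0.033],"dr":[0,0,-0.002],"gripper":-1},{"xyz":[-0.157,0.102,0.033],"dr":[0,0,-0.002],"gripper":-1},{"xyz":[-0.157,0.102,0.033],"dr":[0,0,-0.002],"gripper":-1},{"xyz":[-0.157,0.102,0.033],"dr":[0,0,-0.002],"gripper":-1},{"xyz":[-0.157,0.102,0.033],"dr":[0,0,-0.002],"gripper":-1},{"xyz":[-0.157,0.102,0.033],"dr":[0,0,-0.002],"gripper":-1},{"xyz":[-0.157,0.102,0.033],"dr":[0,0,-0.002],"gripper":-1},{"xyz":[-0.157,0.102,0.033],"dr":[0,0,-0.002],"gripper":-1}]'; python3 go.py 0.6186 0.0317 0.041 178.1
python3 - <<'E'
from h import *
snap('scene','s3',(270,190,430,310),5)
E
```

```text
t: 4.37
tcp_pos: [0.6172, 0.0317, 0.293]
eef_rot: [-3.141, -0.006, 3.109]
wrist_force: [-1.1, -1.0, -0.5]
width: 0.0857
t 4.37 tcp [0.6172 0.0317 0.293 ] rpy [-179.99   -0.32  178.13] w 0.0857 F [-1.1 -1.  -0.5]
xyz [-0.002, 0.0, 0.097] dr [-0.0002, -0.0056, 0.0005] rows 2.3
```

View pics/s3.png

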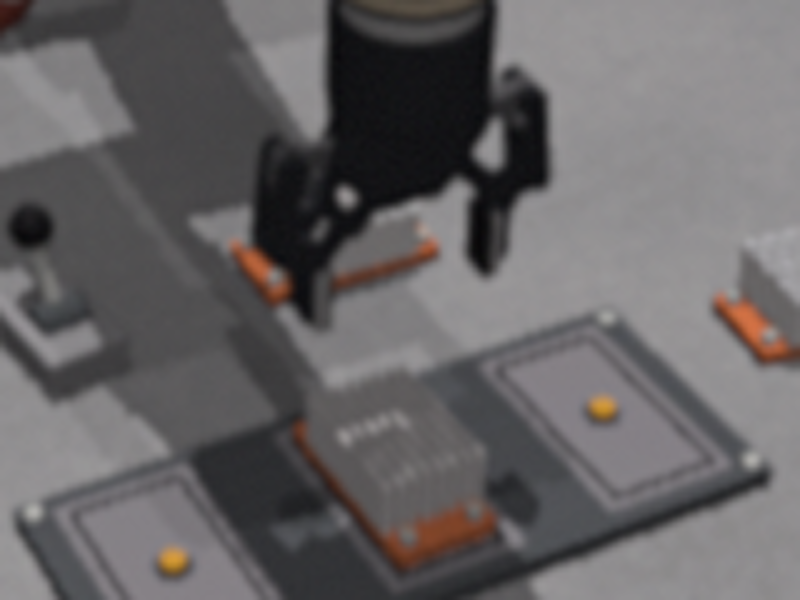

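The picture shows the lever leaning towards the robot, so power is off, and the open fingers straddling the sink in bay 1. I'll go down, grip at 60 N and lift.

```bash
python3 -m crank '[{"xyz":[-0.002,0,0.035],"dr":[0,-0.003,0],"gripper":-1},{"xyz":[-0.002,0,0.07],"dr":[0,-0.003,0],"gripper":-1},{"xyz":[-0.002,0,0.09],"dr":[0,-0.003,0],"gripper":-1},{"xyz":[-0.002,0,0.097],"dr":[0,-0.003,0],"gripper":-1},{"xyz":[-0.002,0,0.097],"dr":[0,-0.003,0],"gripper":-1},{"xyz":[-0.002,0,0.097],"dr":[0,-0.003,0],"gripper":0.6},{"xyz":[-0.002,0,0.097],"dr":[0,-0.003,0],"gripper":0.6},{"xyz":[-0.002,0,0.097],"dr":[0,-0.003,0],"gripper":0.6},{"xyz":[-0.002,0,0.097],"dr":[0,-0.003,0],"gripper":0.6},{"xyz":[-0.002,0,0.097],"dr":[0,-0.003,0],"gripper":0.6},{"xyz":[-0.002,0,0.097],"dr":[0,-0.003,0],"gripper":0.6},{"xyz":[-0.002,0,0.097],"dr":[0,-0.003,0],"gripper":0.6}]' 60; python3 go.py 0.6186 0.0317 0.041 178.1;python3 -m crank '[{"xyz":[0,0,-0.02],"dr":[0,0,0],"gripper":0.6},{"xyz":[0,0,-0.06],"dr":[0,0,0],"gripper":0.6},{"xyz":[0,0,-0.09],"dr":[0,0,0],"gripper":0.6},{"xyz":[0,0,-0.09],"dr":[0,0,0],"gripper":0.6},{"xyz":[0,0,-0.09],"dr":[0,0,0],"gripper":0.6}]'; python3 go.py 0.4414 -0.295 0.131 174.8 0.4414 -0.295 0.038 174.8
```

```text
t: 5.42
tcp_pos: [0.6223, 0.0316, 0.2014]
eef_rot: [-3.141, 0.008, 3.109]
wrist_force: [-1.6, -1.3, 5.8]
width: 0.055
t 5.42 tcp [0.6223 0.0316 0.2014] rpy [-179.97    0.46  178.13] w 0.055 F [-1.6 -1.3  5.8]
xyz [0.0038, 0.0, 0.0054] dr [-0.0005, 0.008, 0.0005] rows 0.2
t: 5.83
tcp_pos: [0.6215, 0.0319, 0.2914]
eef_rot: [-3.141, 0.009, 3.109]
wrist_force: [1.0, -0.5, -4.0]
width: 0.0546
t 5.83 tcp [0.6215 0.0319 0.2914] rpy [-179.99    0.51  178.13] w 0.0546 F [ 1.  -0.5 -4. ]
xyz [0.1694, -0.3326, 0.0039] dr [0.0002, 0.0089, 0.0581] rows 9.0
xyz [0.1702, -0.3326, 0.0969] dr [0.0002, 0.0089, 0.0581] rows 9.3
```

```bash
python3 -m crank '[{"xyz":[0.085,-0.166,0],"dr":[0,0.004,0.029],"gripper":0.6},{"xyz":[0.085,-0.166,0],"dr":[0,0.004,0.029],"gripper":0.6},{"xyz":[0.085,-0.166,0],"dr":[0,0.004,0.029],"gripper":0.6},{"xyz":[0.085,-0.166,0],"dr":[0,0.004,0.029],"gripper":0.6},{"xyz":[0.169,-0.333,0],"dr":[0,0.008,0.058],"gripper":0.6},{"xyz":[0.169,-0.333,0],"dr":[0,0.008,0.058],"gripper":0.6},{"xyz":[0.169,-0.333,0],"dr":[0,0.008,0.058],"gripper":0.6},{"xyz":[0.169,-0.333,0],"dr":[0,0.008,0.058],"gripper":0.6},{"xyz":[0.169,-0.333,0],"dr":[0,0.008,0.058],"gripper":0.6},{"xyz":[0.169,-0.333,0],"dr":[0,0.008,0.058],"gripper":0.6},{"xyz":[0.169,-0.333,0],"dr":[0,0.008,0.058],"gripper":0.6},{"xyz":[0.169,-0.333,0],"dr":[0,0.008,0.058],"gripper":0.6}]'; python3 go.py 0.4414 -0.295 0.038 174.8
python3 - <<'E'
from h import *
snap('scene','s4',(130,170,290,290),5)
E
```

```text
t: 6.83
tcp_pos: [0.4397, -0.2948, 0.2858]
eef_rot: [3.138, -0.008, 3.049]
wrist_force: [-0.5, 0.8, -3.7]
width: 0.0546
t 6.83 tcp [ 0.4397 -0.2948  0.2858] rpy [179.82  -0.47 174.72] w 0.0546 F [-0.5  0.8 -3.7]
xyz [-0.0025, -0.0003, 0.0927] dr [0.0032, -0.0083, -0.0014] rows 2.2
```

View pics/s4.png

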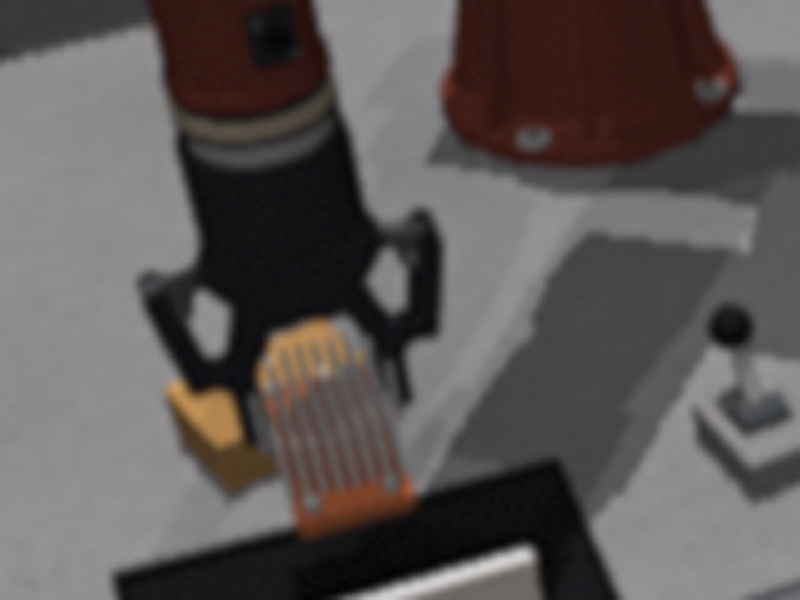

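The sink may be pitched in the grip, so I'll compare it with the projection of an upright one at the current tool pose.

```bash
cat > fit.py <<'E'
from h import *
def draw(im,cam,pos,rpy,crop,s,col):
    Rm=R.from_euler('xyz',rpy); 
    def bx(hx,hy,z0,z1):
        c=[(sx*hx,sy*hy,z) for z in(z0,z1) for sx,sy in((-1,-1),(1,-1),(1,1),(-1,1))]
        u=[(proj(cam,Rm.apply(q)+pos)+.5-np.array(crop))*s-.5 for q in c]
        for a,b in [(0,1),(1,2),(2,3),(3,0),(4,5),(5,6),(6,7),(7,4),(0,4),(1,5),(2,6),(3,7)]:
            cv2.line(im,tuple(np.int32(u[a])),tuple(np.int32(u[b])),col,1,cv2.LINE_AA)
    bx(.055,.028,0,.01); bx(.04,.028,.01,.042)
E
python3 - <<'E'
from fit import *
im=cv2.imread('pics/s4.png')
a=im.copy(); psi=np.radians(174.7)
for im2,p,d in((a,0,0),):
    draw(im2,'scene',np.array([.4397-.003,-.2948,.2858-.155-.029]),[0,0,psi],(130,170),5,(0,255,0))
b=im.copy()
draw(b,'scene',np.array([.4397-.003,-.2948,.2858-.155])+R.from_euler('yz',[-.35,psi]).apply([0,0,-.029]),[0,-.35,psi],(130,170),5,(255,255,0))
cv2.imwrite('pics/f4.png',np.hstack([a[250:600,150:550],b[250:600,150:550]]))
E
```

```text
(no output)
```

View pics/f4.png

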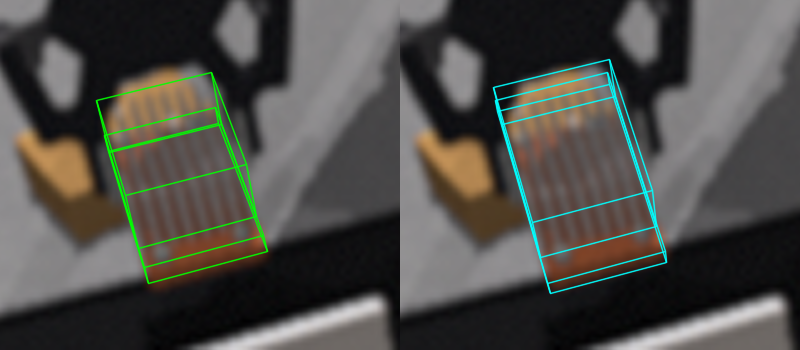

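Upright (green) fits well. I'll lower it into the tray centre and release.

```bash
python3 -m crank '[{"xyz":[-0.002,0,0.03],"dr":[0,-0.012,0],"gripper":0.6},{"xyz":[-0.002,0,0.06],"dr":[0,-0.012,0],"gripper":0.6},{"xyz":[-0.002,0,0.08],"dr":[0,-0.012,0],"gripper":0.6},{"xyz":[-0.002,0,0.088],"dr":[0,-0.012,0],"gripper":0.6},{"xyz":[-0.002,0,0.09],"dr":[0,-0.012,0],"gripper":0.6},{"xyz":[-0.002,0,0.09],"dr":[0,-0.012,0],"gripper":0.6},{"xyz":[-0.002,0,0.09],"dr":[0,-0.012,0],"gripper":0.6},{"xyz":[-0.002,0,0.09],"dr":[0,-0.012,0],"gripper":0.6}]'; python3 go.py 0.4414 -0.295 0.038 174.8
```

```text
t: 7.55
tcp_pos: [0.4433, -0.2961, 0.1997]
eef_rot: [-3.139, 0.01, 3.051]
wrist_force: [0.4, -0.1, -3.4]
width: 0.0549
t 7.55 tcp [ 0.4433 -0.2961  0.1997] rpy [-179.87    0.57  174.83] w 0.0549 F [ 0.4 -0.1 -3.4]
xyz [0.002, 0.001, 0.0067] dr [-0.0022, 0.01, 0.0006] rows 0.2
```

```bash
python3 -m crank '[{"xyz":[0,0,0.004],"dr":[0,0,0],"gripper":0.6},{"xyz":[0,0,0.006],"dr":[0,0,0],"gripper":0.6},{"xyz":[0,0,0.006],"dr":[0,0,0],"gripper":0.6},{"xyz":[0,0,0.006],"dr":[0,0,0],"gripper":0.6}]'; python3 -m crank '[{"xyz":[0,0,0],"dr":[0,0,0],"gripper":-0.4},{"xyz":[0,0,0],"dr":[0,0,0],"gripper":-1},{"xyz":[0,0,0],"dr":[0,0,0],"gripper":-1},{"xyz":[0,0,0],"dr":[0,0,0],"gripper":-1},{"xyz":[0,0,0],"dr":[0,0,0],"gripper":-1},{"xyz":[0,0,-0.04],"dr":[0,0,0],"gripper":-1},{"xyz":[0,0,-0.08],"dr":[0,0,0],"gripper":-1},{"xyz":[0,0,-0.12],"dr":[0,0,0],"gripper":-1},{"xyz":[0,0,-0.12],"dr":[0,0,0],"gripper":-1},{"xyz":[0,0,-0.12],"dr":[0,0,0],"gripper":-1}]';  python3 diff.py pics/scene0_full.png pics/s5.png newA .607 .322 newB .423 .112; python3 go.py 0.4233 0.1117 0.14 85.6
```

```text
t: 7.88
tcp_pos: [0.443, -0.2963, 0.1934]
eef_rot: [-3.14, 0.009, 3.051]
wrist_force: [-0.7, 0.3, 5.1]
width: 0.0549
t: 8.72
tcp_pos: [0.4426, -0.2966, 0.3157]
eef_rot: [-3.137, 0.013, 3.051]
wrist_force: [-0.8, -0.5, -0.7]
width: 0.0853
newA (435, 244) changed px 0
newB (336, 232) changed px 166
t 8.77 tcp [ 0.4417 -0.2958  0.3131] rpy [-179.9     0.53  174.8 ] w 0.0855 F [0.2 0.2 0.1]
xyz [0.0554, 0.4042, 0.0169] dr [0.0058, 0.0086, 1.5568] rows 12.5
```

Run:
```python
from h import *
snap('top','t5'); a=cv2.imread('pics/t5_full.png'); b=cv2.imread('pics/s5.png')
A=cv2.resize(a[250:310,235:302],None,fx=6,fy=6,interpolation=cv2.INTER_CUBIC)
B=cv2.resize(b[205:305,130:350],None,fx=3.6,fy=3.6,interpolation=cv2.INTER_CUBIC)[:,:395]
C=np.zeros((360,800,3),np.uint8);C[:,:402]=A;C[:360,402:402+395]=B[:360];cv2.imwrite('pics/cmp5.png',C)
```

```text
(no output)
```

View pics/cmp5.png

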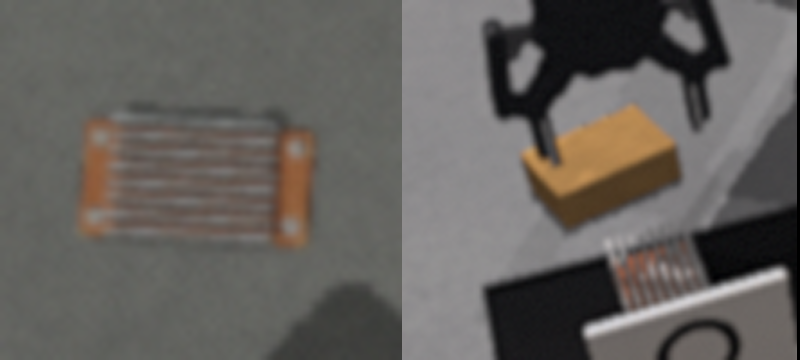

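newB hasn't moved (the change was shadow), and the done sink stands in the tray. Next is newB.

```bash
python3 -m crank '[{"xyz":[0.014,0.1,0],"dr":[0,0,0.4],"gripper":-1},{"xyz":[0.014,0.1,0],"dr":[0,0,0.4],"gripper":-1},{"xyz":[0.028,0.2,0],"dr":[0,0,0.8],"gripper":-1},{"xyz":[0.028,0.2,0],"dr":[0,0,0.8],"gripper":-1},{"xyz":[0.028,0.2,0],"dr":[0,0,0.8],"gripper":-1},{"xyz":[0.055,0.404,0.017],"dr":[0.006,0.009,1.557],"gripper":-1},{"xyz":[0.055,0.404,0.017],"dr":[0.006,0.009,1.557],"gripper":-1},{"xyz":[0.055,0.404,0.017],"dr":[0.006,0.009,1.557],"gripper":-1},{"xyz":[0.055,0.404,0.017],"dr":[0.006,0.009,1.557],"gripper":-1},{"xyz":[0.055,0.404,0.017],"dr":[0.006,0.009,1.557],"gripper":-1},{"xyz":[0.055,0.404,0.017],"dr":[0.006,0.009,1.557],"gripper":-1},{"xyz":[0.055,0.404,0.017],"dr":[0.006,0.009,1.557],"gripper":-1}]';  python3 go.py 0.4233 0.1117 0.14 85.6
```

```text
t: 9.82
tcp_pos: [0.4212, 0.1152, 0.2917]
eef_rot: [-3.135, -0.003, 1.716]
wrist_force: [-0.7, -0.4, 0.2]
width: 0.0854
t 9.82 tcp [0.4212 0.1152 0.2917] rpy [-1.7965e+02 -1.7000e-01  9.8310e+01] w 0.0854 F [-0.7 -0.4  0.2]
xyz [-0.0038, 0.0015, -0.0033] dr [-0.0064, -0.0023, 0.2219] rows 1.8
```

```bash
python3 -m crank '[{"xyz":[-0.004,0.0015,0],"dr":[-0.006,-0.002,0.222],"gripper":-1},{"xyz":[-0.004,0.0015,0],"dr":[-0.006,-0.002,0.222],"gripper":-1},{"xyz":[-0.004,0.0015,0.03],"dr":[-0.006,-0.002,0.222],"gripper":-1},{"xyz":[-0.004,0.0015,0.05],"dr":[-0.006,-0.002,0.222],"gripper":-1},{"xyz":[-0.004,0.0015,0.05],"dr":[-0.006,-0.002,0.222],"gripper":-1},{"xyz":[-0.004,0.0015,0.05],"dr":[-0.006,-0.002,0.222],"gripper":-1}]'; python3 go.py 0.4233 0.1117 0.03 85.6
```

```text
t: 10.32
tcp_pos: [0.4235, 0.1079, 0.2418]
eef_rot: [-3.14, 0.002, 1.496]
wrist_force: [0.1, -0.5, 0.5]
width: 0.0853
t 10.32 tcp [0.4235 0.1079 0.2418] rpy [-1.799e+02  1.100e-01  8.569e+01] w 0.0853 F [ 0.1 -0.5  0.5]
xyz [0.0039, -0.0004, 0.0568] dr [-0.0018, 0.0019, 0.0016] rows 1.4
```

```bash
python3 -m crank '[{"xyz":[0.004,0,0.03],"dr":[0,0,0],"gripper":-1},{"xyz":[0.004,0,0.05],"dr":[0,0,0],"gripper":-1},{"xyz":[0.004,0,0.056],"dr":[0,0,0],"gripper":-1},{"xyz":[0.004,0,0.056],"dr":[0,0,0],"gripper":-1},{"xyz":[0.004,0,0.056],"dr":[0,0,0],"gripper":-1}]'; python3 go.py 0.4233 0.1117 0.03 85.6; python3 -m crank '[{"xyz":[0,0,0],"dr":[0,0,0],"gripper":0.6},{"xyz":[0,0,0],"dr":[0,0,0],"gripper":0.6},{"xyz":[0,0,0],"dr":[0,0,0],"gripper":0.6},{"xyz":[0,0,0],"dr":[0,0,0],"gripper":0.6},{"xyz":[0,0,0],"dr":[0,0,0],"gripper":0.6},{"xyz":[0,0,0],"dr":[0,0,0],"gripper":0.6},{"xyz":[0,0,0],"dr":[0,0,0],"gripper":0.6},{"xyz":[0,0,0],"dr":[0,0,0],"gripper":0.6}]' 60;  python3 go.py 0.4233 0.1117 0.03 85.6
```

```text
t: 10.73
tcp_pos: [0.4265, 0.112, 0.1892]
eef_rot: [3.135, 0.001, 1.496]
wrist_force: [0.4, 0.6, 0.2]
width: 0.0858
t 10.73 tcp [0.4265 0.112  0.1892] rpy [1.7965e+02 4.0000e-02 8.5690e+01] w 0.0858 F [0.4 0.6 0.2]
xyz [-0.0005, -0.0032, 0.0042] dr [0.0061, 0.0006, 0.0015] rows 0.1
t: 11.4
tcp_pos: [0.4262, 0.1121, 0.1899]
eef_rot: [3.137, 0.001, 1.496]
wrist_force: [-3.4, -0.3, 7.2]
width: 0.055
t 11.4 tcp [0.4262 0.1121 0.1899] rpy [1.7972e+02 3.0000e-02 8.5690e+01] w 0.055 F [-3.4 -0.3  7.2]
xyz [-0.0006, -0.0029, 0.0049] dr [0.005, 0.0006, 0.0015] rows 0.1
```

```bash
python3 -m crank '[{"xyz":[0,0,-0.03],"dr":[0,0,0],"gripper":0.6},{"xyz":[0,0,-0.06],"dr":[0,0,0],"gripper":0.6},{"xyz":[0,0,-0.09],"dr":[0,0,0],"gripper":0.6},{"xyz":[0,0,-0.09],"dr":[0,0,-0.12],"gripper":0.6},{"xyz":[0,0,-0.09],"dr":[0,0,-0.24],"gripper":0.6},{"xyz":[0,0,-0.09],"dr":[0,0,-0.36],"gripper":0.6},{"xyz":[0,0,-0.09],"dr":[0,0,-0.48],"gripper":0.6},{"xyz":[0,0,-0.09],"dr":[0,0,-0.6],"gripper":0.6},{"xyz":[0,0,-0.09],"dr":[0,0,-0.72],"gripper":0.6},{"xyz":[0,0,-0.09],"dr":[0,0,-0.84],"gripper":0.6},{"xyz":[0,0,-0.09],"dr":[0,0,-0.84],"gripper":0.6}]'; python3 go.py .6158 -.0925 .13 178.1
```

```text
t: 12.32
tcp_pos: [0.4249, 0.112, 0.2781]
eef_rot: [3.139, 0.004, 2.338]
wrist_force: [-0.3, -0.6, -5.1]
width: 0.0545
t 12.32 tcp [0.4249 0.112  0.2781] rpy [179.86   0.24 133.94] w 0.0545 F [-0.3 -0.6 -5.1]
xyz [-0.2798, -0.0044, -0.0057] dr [0.0008, 0.005, -0.7708] rows 6.7
```

```bash
python3 -m crank '[{"xyz":[-0.14,-0.002,-0.006],"dr":[0,0.005,-0.385],"gripper":0.6},{"xyz":[-0.14,-0.002,-0.006],"dr":[0,0.005,-0.385],"gripper":0.6},{"xyz":[-0.14,-0.002,-0.006],"dr":[0,0.005,-0.385],"gripper":0.6},{"xyz":[-0.28,-0.0045,-0.006],"dr":[0,0.005,-0.771],"gripper":0.6},{"xyz":[-0.28,-0.0045,-0.006],"dr":[0,0.005,-0.771],"gripper":0.6},{"xyz":[-0.28,-0.0045,-0.006],"dr":[0,0.005,-0.771],"gripper":0.6},{"xyz":[-0.28,-0.0045,-0.006],"dr":[0,0.005,-0.771],"gripper":0.6},{"xyz":[-0.28,-0.0045,-0.006],"dr":[0,0.005,-0.771],"gripper":0.6},{"xyz":[-0.28,-0.0045,-0.006],"dr":[0,0.005,-0.771],"gripper":0.6},{"xyz":[-0.28,-0.0045,-0.006],"dr":[0,0.005,-0.771],"gripper":0.6},{"xyz":[-0.28,-0.0045,-0.006],"dr":[0,0.005,-0.771],"gripper":0.6},{"xyz":[-0.28,-0.0045,-0.006],"dr":[0,0.005,-0.771],"gripper":0.6}]'; python3 go.py .6158 -.0925 .06 178.1
```

```text
t: 13.32
tcp_pos: [0.6151, -0.0919, 0.2852]
eef_rot: [3.14, -0.001, 3.107]
wrist_force: [1.1, -0.6, -4.4]
width: 0.0547
t 13.32 tcp [ 0.6151 -0.0919  0.2852] rpy [ 1.7992e+02 -4.0000e-02  1.7801e+02] w 0.0547 F [ 1.1 -0.6 -4.4]
xyz [-0.0008, -0.0007, 0.0702] dr [0.0014, -0.0007, -0.0015] rows 1.7
```

```bash
python3 -m crank '[{"xyz":[-0.001,-0.0007,0.03],"dr":[0,0,-0.001],"gripper":0.6},{"xyz":[-0.001,-0.0007,0.055],"dr":[0,0,-0.001],"gripper":0.6},{"xyz":[-0.001,-0.0007,0.07],"dr":[0,0,-0.001],"gripper":0.6},{"xyz":[-0.001,-0.0007,0.072],"dr":[0,0,-0.001],"gripper":0.6},{"xyz":[-0.001,-0.0007,0.072],"dr":[0,0,-0.001],"gripper":0.6},{"xyz":[-0.001,-0.0007,0.072],"dr":[0,0,-0.001],"gripper":0.6},{"xyz":[-0.001,-0.0007,0.072],"dr":[0,0,-0.001],"gripper":0.6}]'; python3 go.py .6154 -.0925 .047 178.1
```

```text
t: 13.9
tcp_pos: [0.6182, -0.0937, 0.216]
eef_rot: [-3.142, 0.005, 3.108]
wrist_force: [0.1, 0.4, -3.6]
width: 0.0544
t 13.9 tcp [ 0.6182 -0.0937  0.216 ] rpy [-180.      0.28  178.07] w 0.0544 F [ 0.1  0.4 -3.6]
xyz [0.0029, 0.0011, 0.014] dr [-0.0, 0.005, -0.0005] rows 0.3
```

```bash
python3 -m crank '[{"xyz":[0.003,0.001,0.004],"dr":[0,0.003,0],"gripper":0.6},{"xyz":[0.003,0.001,0.007],"dr":[0,0.003,0],"gripper":0.6},{"xyz":[0.003,0.001,0.01],"dr":[0,0.003,0],"gripper":0.6},{"xyz":[0.003,0.001,0.01],"dr":[0,0.003,0],"gripper":0.6},{"xyz":[0.003,0.001,0.01],"dr":[0,0.003,0],"gripper":0.6}]'; python3 go.py .6154 -.0925 .047 178.1
```

```text
t: 14.32
tcp_pos: [0.6141, -0.0926, 0.2037]
eef_rot: [3.141, -0.002, 3.108]
wrist_force: [-0.2, -0.3, -3.6]
width: 0.0549
t 14.32 tcp [ 0.6141 -0.0926  0.2037] rpy [ 1.7994e+02 -1.4000e-01  1.7805e+02] w 0.0549 F [-0.2 -0.3 -3.6]
xyz [-0.0013, 0.0001, 0.0017] dr [0.0011, -0.0024, -0.0009] rows 0.1
```

```bash
python3 -m crank '[{"xyz":[-0.001,0,0.002],"dr":[0,-0.001,0],"gripper":0.6},{"xyz":[-0.001,0,0.004],"dr":[0,-0.001,0],"gripper":0.6},{"xyz":[-0.001,0,0.004],"dr":[0,-0.001,0],"gripper":0.6},{"xyz":[-0.001,0,0.004],"dr":[0,-0.001,0],"gripper":0.6},{"xyz":[-0.001,0,0.004],"dr":[0,-0.001,0],"gripper":0.6}]'; python3 go.py .6154 -.0925 .047 178.1
```

```text
t: 14.73
tcp_pos: [0.6155, -0.0928, 0.202]
eef_rot: [3.141, -0.002, 3.108]
wrist_force: [-6.1, 0.7, 8.8]
width: 0.0547
t 14.73 tcp [ 0.6155 -0.0928  0.202 ] rpy [ 1.7994e+02 -1.2000e-01  1.7807e+02] w 0.0547 F [-6.1  0.7  8.8]
xyz [0.0001, 0.0003, 0.0] dr [0.0011, -0.0021, -0.0006] rows 0.0
```

```bash
python3 -m crank '[{"xyz":[0,0,0],"dr":[0,0,0],"gripper":0.2},{"xyz":[0,0,0],"dr":[0,0,0],"gripper":-0.5},{"xyz":[0,0,0],"dr":[0,0,0],"gripper":-1},{"xyz":[0,0,0],"dr":[0,0,0],"gripper":-1},{"xyz":[0,0,0],"dr":[0,0,0],"gripper":-1},{"xyz":[0,0,-0.03],"dr":[0,0,0],"gripper":-1},{"xyz":[0,0,-0.07],"dr":[0,0,0],"gripper":-1},{"xyz":[0,0,-0.1],"dr":[0,0,0],"gripper":-1},{"xyz":[0,0,-0.1],"dr":[0,0,0],"gripper":-1}]'; python3 go.py .6067 .3222 .12 81
```

```text
t: 15.48
tcp_pos: [0.6187, -0.0936, 0.3084]
eef_rot: [-3.139, 0.014, 3.108]
wrist_force: [1.9, 0.1, 2.1]
width: 0.0852
t 15.48 tcp [ 0.6187 -0.0936  0.3084] rpy [-179.86    0.8   178.06] w 0.0852 F [1.9 0.1 2.1]
xyz [0.0265, 0.4152, 0.032] dr [0.0099, 0.0125, 1.694] rows 13.6
```

```bash
python3 -m crank '[{"xyz":[0.008,0.12,0],"dr":[0,0,0.5],"gripper":-1},{"xyz":[0.008,0.12,0],"dr":[0,0,0.5],"gripper":-1},{"xyz":[0.008,0.12,0],"dr":[0,0,0.5],"gripper":-1},{"xyz":[0.016,0.25,0],"dr":[0,0,1],"gripper":-1},{"xyz":[0.016,0.25,0],"dr":[0,0,1],"gripper":-1},{"xyz":[0.016,0.25,0],"dr":[0,0,1],"gripper":-1},{"xyz":[0.016,0.25,0],"dr":[0,0,1],"gripper":-1},{"xyz":[0.0265,0.415,0.015],"dr":[0.01,0.012,1.694],"gripper":-1},{"xyz":[0.0265,0.415,0.015],"dr":[0.01,0.012,1.694],"gripper":-1},{"xyz":[0.0265,0.415,0.015],"dr":[0.01,0.012,1.694],"gripper":-1},{"xyz":[0.0265,0.415,0.015],"dr":[0.01,0.012,1.694],"gripper":-1},{"xyz":[0.0265,0.415,0.015],"dr":[0.01,0.012,1.694],"gripper":-1}]'; python3 -m crank '[{"xyz":[0,0,0],"dr":[0,0,0.1],"gripper":-1},{"xyz":[0,0,0],"dr":[0,0,0.22],"gripper":-1},{"xyz":[0,0,0],"dr":[0,0,0.22],"gripper":-1}]'; python3 go.py .6067 .3222 .12 81
python3 - <<'E'
from h import *
snap('top','t6'); snap('scene','s6'); a=cv2.imread('pics/t6_full.png'); b=cv2.imread('pics/s6_full.png')
A=cv2.resize(a[180:245,320:365],None,fx=9,fy=9,interpolation=cv2.INTER_CUBIC)  # bay0
B=cv2.resize(b[205:303,380:480],None,fx=6,fy=6,interpolation=cv2.INTER_CUBIC)[:,:390]
A=A[:585];C=np.zeros((590,800,3),np.uint8);C[:A.shape[0],:405]=A[:, :405];C[:588,407:797]=B;cv2.imwrite('pics/cmp6.png',C)
E
```

```text
t: 16.48
tcp_pos: [0.6013, 0.3295, 0.284]
eef_rot: [-3.13, -0.006, 1.65]
wrist_force: [-0.6, -0.5, 0.6]
width: 0.0853
t: 16.73
tcp_pos: [0.6026, 0.3236, 0.2842]
eef_rot: [-3.13, 0.0, 1.43]
wrist_force: [0.7, -0.3, 0.6]
width: 0.0851
t 16.73 tcp [0.6026 0.3236 0.2842] rpy [-1.7932e+02  2.0000e-02  8.1920e+01] w 0.0851 F [ 0.7 -0.3  0.6]
xyz [-0.0008, 0.0044, 0.0092] dr [-0.0119, 0.0005, 0.016] rows 0.2
```

View pics/cmp6.png

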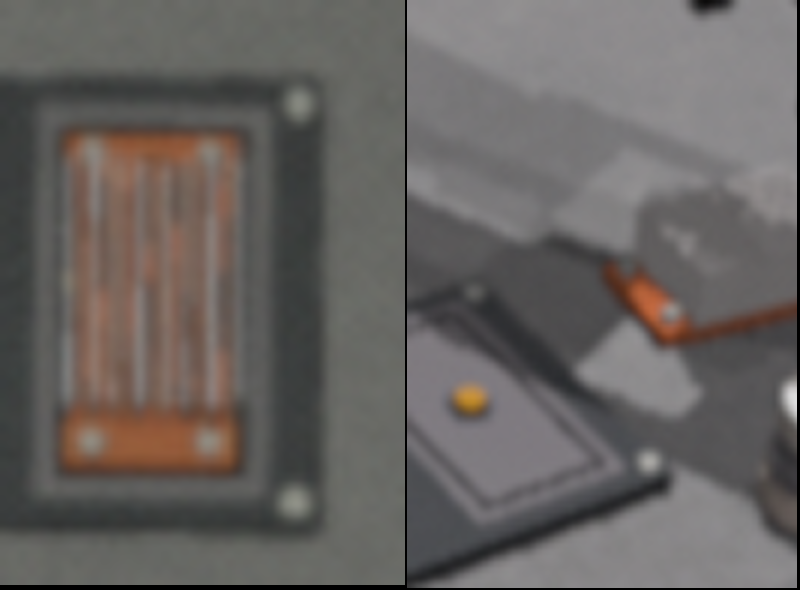

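Run:
```python
from m import *
box(P('top',[(63,133),(240,133),(239,472),(60,470)],.022,(320,180),9))
# pad border (outer light line of pad 130x76) and outline from the first picture
box(P('top',[(34,97),(272,99),(268,498),(33,496)],.012,(320,180),9))
a=dict(off=(165,170),s=4)
box(P('top',[(637,85),(741,87),(738,262),(634,259)],.012,**a))
```

```text
ctr [ 0.6142 -0.0917] edges [0.0577 0.1117 0.0579 0.1111] ang x-ish BL->TL -1.8 BR->TR -1.7 y-ish TR->TL 88.8 BR->BL 88.1
 ctr [ 0.6175 -0.0924] edges [0.0781 0.1323 0.0764 0.1323] ang x-ish BL->TL -1.4 BR->TR -2.1 y-ish TR->TL 88.3 BR->BL 88.3
 ctr [ 0.6165 -0.0926] edges [0.0768 0.1305 0.0761 0.1298] ang x-ish BL->TL -2.2 BR->TR -2.5 y-ish TR->TL 87.6 BR->BL 87.1
```

Run:
```python
from m import *
def prof(f,u0=329,u1=344):
    im=cv2.imread(f).astype(float); s=im[184:242,u0:u1].mean(1); return s.mean(1), s[:,2]-s[:,0]
for f in('pics/top0_full.png','pics/t6_full.png'):
    g,c=prof(f); print(f); 
    for i in list(range(0,16))+list(range(42,58)): print(184+i,round(g[i]),round(c[i]),end=' | ')
    print()
```

```text
pics/top0_full.png
184 94 3 | 185 94 3 | 186 94 3 | 187 89 3 | 188 73 1 | 189 58 -1 | 190 56 -1 | 191 68 0 | 192 80 2 | 193 76 2 | 194 67 2 | 195 79 2 | 196 87 2 | 197 88 2 | 198 89 2 | 199 89 3 | 226 91 2 | 227 90 2 | 228 91 2 | 229 91 2 | 230 91 2 | 231 84 2 | 232 70 2 | 233 80 2 | 234 85 2 | 235 71 0 | 236 59 -2 | 237 52 -2 | 238 54 0 | 239 76 1 | 240 89 3 | 241 92 3 | 
pics/t6_full.png
184 104 4 | 185 104 3 | 186 103 3 | 187 99 3 | 188 81 1 | 189 64 -1 | 190 63 -1 | 191 76 0 | 192 88 2 | 193 83 4 | 194 73 25 | 195 92 61 | 196 106 63 | 197 109 51 | 198 110 41 | 199 110 36 | 226 88 64 | 227 99 73 | 228 109 68 | 229 109 66 | 230 100 72 | 231 83 68 | 232 70 33 | 233 87 6 | 234 93 2 | 235 80 0 | 236 65 -2 | 237 59 -2 | 238 60 0 | 239 84 2 | 240 98 3 | 241 101 3 |
```

Run:
```python
from m import *
u=336.5
f=lambda v,z:ray('top',u,v,z)[0].round(4)
print('outline',f(193.9,.012),f(232.0,.012),'mid',(f(193.9,.012)+f(232.0,.012))/2)
print('sink',f(194.2,.022),f(232.05,.012),'mid',(f(194.2,.022)+f(232.05,.012))/2)
```

```text
outline 0.6732 0.5596 mid 0.6164000000000001
sink 0.6702 0.5594 mid 0.6148
```

```bash
python3 -m crank '[{"xyz":[-0.001,0.004,0.03],"dr":[-0.01,0,0.016],"gripper":-1},{"xyz":[-0.001,0.004,0.05],"dr":[-0.01,0,0.016],"gripper":-1},{"xyz":[-0.001,0.004,0.05],"dr":[-0.01,0,0.016],"gripper":-1},{"xyz":[-0.001,0.004,0.05],"dr":[-0.01,0,0.016],"gripper":-1},{"xyz":[-0.001,0.004,0.05],"dr":[-0.01,0,0.016],"gripper":-1}]'; python3 go.py .6067 .3222 .03 81
```

```text
t: 17.25
tcp_pos: [0.6066, 0.3214, 0.236]
eef_rot: [-3.141, -0.001, 1.415]
wrist_force: [0.0, 0.1, 0.8]
width: 0.0856
t 17.25 tcp [0.6066 0.3214 0.236 ] rpy [-1.7999e+02 -4.0000e-02  8.1090e+01] w 0.0856 F [0.  0.1 0.8]
xyz [0.0008, -0.0, 0.051] dr [-0.0002, -0.0006, 0.0016] rows 1.2
```

```bash
python3 -m crank '[{"xyz":[0.001,0,0.03],"dr":[0,0,0],"gripper":-1},{"xyz":[0.001,0,0.045],"dr":[0,0,0],"gripper":-1},{"xyz":[0.001,0,0.05],"dr":[0,0,0],"gripper":-1},{"xyz":[0.001,0,0.05],"dr":[0,0,0],"gripper":-1},{"xyz":[0.001,0,0.05],"dr":[0,0,0],"gripper":-1},{"xyz":[0.001,0,0.05],"dr":[0,0,0],"gripper":0.6},{"xyz":[0.001,0,0.05],"dr":[0,0,0],"gripper":0.6},{"xyz":[0.001,0,0.05],"dr":[0,0,0],"gripper":0.6},{"xyz":[0.001,0,0.05],"dr":[0,0,0],"gripper":0.6},{"xyz":[0.001,0,0.05],"dr":[0,0,0],"gripper":0.6},{"xyz":[0.001,0,0.05],"dr":[0,0,0],"gripper":0.6},{"xyz":[0.001,0,0.05],"dr":[0,0,0],"gripper":0.6}]' 60; python3 go.py .6067 .3222 .03 81; python3 -m crank '[{"xyz":[0,0,-0.03],"dr":[0,0,0],"gripper":0.6},{"xyz":[0,0,-0.06],"dr":[0,0,0],"gripper":0.6},{"xyz":[0,0,-0.09],"dr":[0,0,0],"gripper":0.6},{"xyz":[0,0,-0.09],"dr":[0,0,-0.12],"gripper":0.6},{"xyz":[0,0,-0.09],"dr":[0,0,-0.24],"gripper":0.6},{"xyz":[0,0,-0.09],"dr":[0,0,-0.36],"gripper":0.6},{"xyz":[0,0,-0.09],"dr":[0,0,-0.48],"gripper":0.6},{"xyz":[0,0,-0.09],"dr":[0,0,-0.6],"gripper":0.6},{"xyz":[0,0,-0.09],"dr":[0,0,-0.72],"gripper":0.6},{"xyz":[0,0,-0.09],"dr":[0,0,-0.84],"gripper":0.6},{"xyz":[0,0,-0.09],"dr":[0,0,-0.84],"gripper":0.6}]'; python3 go.py .6255 .156 .13 178.1
```

```text
t: 18.25
tcp_pos: [0.6074, 0.3228, 0.187]
eef_rot: [3.14, -0.002, 1.415]
wrist_force: [0.9, -0.3, 5.0]
width: 0.0548
t 18.25 tcp [0.6074 0.3228 0.187 ] rpy [ 1.7989e+02 -1.0000e-01  8.1050e+01] w 0.0548 F [ 0.9 -0.3  5. ]
xyz [-0.0007, -0.0006, 0.002] dr [0.002, -0.0018, 0.0009] rows 0.1
t: 19.17
tcp_pos: [0.605, 0.322, 0.2724]
eef_rot: [-3.136, -0.003, 2.257]
wrist_force: [-0.3, -0.6, -3.5]
width: 0.0547
t 19.17 tcp [0.605  0.322  0.2724] rpy [-1.7966e+02 -1.4000e-01  1.2929e+02] w 0.0547 F [-0.3 -0.6 -3.5]
xyz [-0.1414, -0.0894, -0.0124] dr [-0.0044, -0.0049, -0.8518] rows 6.8
```

```bash
python3 -m crank '[{"xyz":[-0.07,-0.045,-0.01],"dr":[-0.002,-0.003,-0.4],"gripper":0.6},{"xyz":[-0.07,-0.045,-0.01],"dr":[-0.002,-0.003,-0.4],"gripper":0.6},{"xyz":[-0.07,-0.045,-0.01],"dr":[-0.002,-0.003,-0.4],"gripper":0.6},{"xyz":[-0.142,-0.09,-0.01],"dr":[-0.004,-0.005,-0.852],"gripper":0.6},{"xyz":[-0.142,-0.09,-0.01],"dr":[-0.004,-0.005,-0.852],"gripper":0.6},{"xyz":[-0.142,-0.09,-0.01],"dr":[-0.004,-0.005,-0.852],"gripper":0.6},{"xyz":[-0.142,-0.09,-0.01],"dr":[-0.004,-0.005,-0.852],"gripper":0.6},{"xyz":[-0.142,-0.09,-0.01],"dr":[-0.004,-0.005,-0.852],"gripper":0.6},{"xyz":[-0.142,-0.09,-0.01],"dr":[-0.004,-0.005,-0.852],"gripper":0.6},{"xyz":[-0.142,-0.09,-0.01],"dr":[-0.004,-0.005,-0.852],"gripper":0.6}]'; python3 go.py .626 .156 .055 178.1
```

```text
t: 20.0
tcp_pos: [0.6258, 0.1559, 0.2842]
eef_rot: [3.14, 0.003, 3.103]
wrist_force: [1.1, -0.5, -3.5]
width: 0.0549
t 20.0 tcp [0.6258 0.1559 0.2842] rpy [179.92   0.18 177.82] w 0.0549 F [ 1.1 -0.5 -3.5]
xyz [0.0, -0.0, 0.0742] dr [0.0015, 0.0031, -0.0049] rows 1.8
```

```bash
python3 -m crank '[{"xyz":[0,0,0.03],"dr":[0,0.001,-0.005],"gripper":0.6},{"xyz":[0,0,0.055],"dr":[0,0.001,-0.005],"gripper":0.6},{"xyz":[0,0,0.07],"dr":[0,0.001,-0.005],"gripper":0.6},{"xyz":[0,0,0.072],"dr":[0,0.001,-0.005],"gripper":0.6},{"xyz":[0,0,0.072],"dr":[0,0.001,-0.005],"gripper":0.6},{"xyz":[0,0,0.072],"dr":[0,0.001,-0.005],"gripper":0.6},{"xyz":[0,0,0.072],"dr":[0,0.001,-0.005],"gripper":0.6},{"xyz":[0,0,0.072],"dr":[0,0.001,-0.005],"gripper":0.6}]'; python3 go.py .626 .156 .044 178.1
```

```text
t: 20.67
tcp_pos: [0.6278, 0.1559, 0.2153]
eef_rot: [3.139, 0.008, 3.111]
wrist_force: [0.7, -0.0, -3.6]
width: 0.0547
t 20.67 tcp [0.6278 0.1559 0.2153] rpy [179.87   0.44 178.28] w 0.0547 F [ 0.7 -0.  -3.6]
xyz [0.0019, 0.0, 0.0163] dr [0.0023, 0.0078, 0.0031] rows 0.4
```

```bash
python3 -m crank '[{"xyz":[0.002,0,0.004],"dr":[0.001,0.006,0.003],"gripper":0.6},{"xyz":[0.002,0,0.008],"dr":[0.001,0.006,0.003],"gripper":0.6},{"xyz":[0.002,0,0.011],"dr":[0.001,0.006,0.003],"gripper":0.6},{"xyz":[0.002,0,0.011],"dr":[0.001,0.006,0.003],"gripper":0.6},{"xyz":[0.002,0,0.011],"dr":[0.001,0.006,0.003],"gripper":0.6},{"xyz":[0.002,0,0.011],"dr":[0.001,0.006,0.003],"gripper":0.6}]'; python3 go.py .626 .156 .044 178.1
```

```text
t: 21.17
tcp_pos: [0.6246, 0.1556, 0.2019]
eef_rot: [3.141, -0.003, 3.109]
wrist_force: [0.2, 0.3, -2.9]
width: 0.0548
t 21.17 tcp [0.6246 0.1556 0.2019] rpy [ 1.7997e+02 -1.6000e-01  1.7811e+02] w 0.0548 F [ 0.2  0.3 -2.9]
xyz [-0.0014, 0.0004, 0.0029] dr [0.0005, -0.0028, 0.0002] rows 0.1
```

```bash
python3 -m crank '[{"xyz":[-0.0014,0.0004,0.001],"dr":[0,-0.002,0],"gripper":0.6},{"xyz":[-0.0014,0.0004,0.003],"dr":[0,-0.002,0],"gripper":0.6},{"xyz":[-0.0014,0.0004,0.005],"dr":[0,-0.002,0],"gripper":0.6},{"xyz":[-0.0014,0.0004,0.005],"dr":[0,-0.002,0],"gripper":0.6},{"xyz":[-0.0014,0.0004,0.005],"dr":[0,-0.002,0],"gripper":0.6}]'; python3 go.py .626 .156 .044 178.1
```

```text
t: 21.58
tcp_pos: [0.6268, 0.1561, 0.199]
eef_rot: [3.141, 0.001, 3.109]
wrist_force: [-3.0, 0.1, 5.6]
width: 0.0548
t 21.58 tcp [0.6268 0.1561 0.199 ] rpy [1.7995e+02 4.0000e-02 1.7811e+02] w 0.0548 F [-3.   0.1  5.6]
xyz [0.0008, -0.0002, 0.0] dr [0.0008, 0.0006, 0.0002] rows 0.0
```

```bash
python3 -m crank '[{"xyz":[0,0,0],"dr":[0,0,0],"gripper":0.2},{"xyz":[0,0,0],"dr":[0,0,0],"gripper":-0.5},{"xyz":[0,0,0],"dr":[0,0,0],"gripper":-1},{"xyz":[0,0,0],"dr":[0,0,0],"gripper":-1},{"xyz":[0,0,0],"dr":[0,0,0],"gripper":-1},{"xyz":[0,0,-0.03],"dr":[0,0,0],"gripper":-1},{"xyz":[0,0,-0.07],"dr":[0,0,0],"gripper":-1},{"xyz":[0,0,-0.1],"dr":[0,0,0],"gripper":-1},{"xyz":[0,0,-0.1],"dr":[0,0,0],"gripper":-1}]'; python3 go.py .615 -.0937 .135 178.1
```

```text
t: 22.33
tcp_pos: [0.6295, 0.1566, 0.3059]
eef_rot: [3.138, 0.015, 3.109]
wrist_force: [1.5, -0.2, 2.2]
width: 0.0851
t 22.33 tcp [0.6295 0.1566 0.3059] rpy [179.81   0.85 178.12] w 0.0851 F [ 1.5 -0.2  2.2]
xyz [0.0065, -0.2507, 0.0149] dr [0.0033, 0.0149, 0.0003] rows 6.0
```

```bash
python3 -m crank '[{"xyz":[0.0065,-0.251,0],"dr":[0.001,0.01,0],"gripper":-1},{"xyz":[0.0065,-0.251,0],"dr":[0.001,0.01,0],"gripper":-1},{"xyz":[0.0065,-0.251,0],"dr":[0.001,0.01,0],"gripper":-1},{"xyz":[0.0065,-0.251,0],"dr":[0.001,0.01,0],"gripper":-1},{"xyz":[0.0065,-0.251,0],"dr":[0.001,0.01,0],"gripper":-1},{"xyz":[0.0065,-0.251,0],"dr":[0.001,0.01,0],"gripper":-1},{"xyz":[0.0065,-0.251,0],"dr":[0.001,0.01,0],"gripper":-1},{"xyz":[0.0065,-0.251,0],"dr":[0.001,0.01,0],"gripper":-1},{"xyz":[0.0065,-0.251,0],"dr":[0.001,0.01,0],"gripper":-1}]'; python3 go.py .615 -.0937 .135 178.1;  cat > bay.py <<'E'
import sys
from m import *
# edges of a bay's outline (reference picture) and of the copper base (new picture), from averaged profiles
f=sys.argv[1]; cx,cy=map(float,sys.argv[2:4]); yaw=np.radians(-1.95)
e=np.array([np.cos(yaw),np.sin(yaw)]); n=np.array([-e[1],e[0]])
def samp(im,a,b,z):
    X=[proj('top',[*(np.array([cx,cy])+a_*e+b_*n),z]) for a_,b_ in zip(a,b)]
    X=np.float32(X); return cv2.remap(im,X[:,:1],X[:,1:],cv2.INTER_LINEAR)[:,0].astype(float)
ref=cv2.imread('pics/top0_full.png');im=cv2.imread(f)
def run(im,ax,sgn,lat,z,kind):
    r=np.arange(.015,.075,.0005) if ax=='x' else np.arange(.012,.045,.0005)
    acc=0
    for l in lat:
        a,b=(sgn*r,0*r+l) if ax=='x' else (0*r+l,sgn*r)
        c=samp(im,a,b,z); acc=acc+(c.mean(1) if kind=='g' else c[:,2]-c[:,0])
    acc/=len(lat)
    if kind=='g':
        lo,hi=(.05,.063) if ax=='x' else (.024,.036); m=(r>lo)&(r<hi); w=np.clip(np.percentile(acc[m],75)-acc[m],0,None)**2
        return (r[m]*w).sum()/w.sum()
    mx=np.percentile(acc,90); i=np.where(acc>mx/2)[0][-1]; return r[i]+.0005*(acc[i]-mx/2)/(acc[i]-acc[i+1])
for ax in 'xy':
    lat=np.linspace(-.02,.02,9) if ax=='x' else np.r_[np.linspace(-.05,-.044,4)]
    latr=lat if ax=='x' else np.linspace(-.05,.05,15)
    g=[run(ref,ax,s,latr,.012,'g') for s in(1,-1)]
    c=[run(im,ax,1,lat,.022 if ax=='x' or cy<-.04 else .012,'c'), run(im,ax,-1,lat,.012 if ax=='x' or cy<-.04 else .022,'c')]
    print(ax,'outline mm',np.round(np.array(g)*1e3,1),'ctr',round((g[0]-g[1])*500,2),'sink',np.round(np.array(c)*1e3,1),'ctr',round((c[0]-c[1])*500,2))
    if ax=='y':
        for l in([.044,.046,.048,.05],[-.044,-.046,-.048,-.05]):
            print('  end',l[0],[round(run(im,'y',s,l,.02,'c')*1e3,1) for s in(1,-1)])
E
python3 - <<'E'
from h import *
snap('top','t7')
E
python3 bay.py pics/t7_full.png .6250 .157; python3 bay.py pics/t6_full.png .6164 -.0925
```

```text
t: 23.08
tcp_pos: [0.6113, -0.0947, 0.2966]
eef_rot: [3.141, -0.01, 3.108]
wrist_force: [0.2, 0.7, -0.1]
width: 0.0855
t 23.08 tcp [ 0.6113 -0.0947  0.2966] rpy [179.97  -0.6  178.05] w 0.0855 F [ 0.2  0.7 -0.1]
xyz [-0.0037, 0.0011, 0.0066] dr [0.0005, -0.0104, -0.0009] rows 0.2Traceback (most recent call last):
  File "bay.py", line 25, in <module>
    c=[run(im,ax,1,lat,.022 if ax=='x' or cy<-.04 else .012,'c'), run(im,ax,-1,lat,.012 if ax=='x' or cy<-.04 else .022,'c')]
       ~~~^^^^^^^^^^^^^^^^^^^^^^^^^^^^^^^^^^^^^^^^^^^^^^^^^^^^^^
  File "bay.py", line 15, in run
    c=samp(im,a,b,z); acc=acc+(c.mean(1) if kind=='g' else c[:,2]-c[:,0])
  File "bay.py", line 7, in samp
    X=[proj('top',[*(np.array([cx,cy])+a_*e+b_*n),z]) for a_,b_ in zip(a,b)]
       ~~~~^^^^^^^^^^^^^^^^^^^^^^^^^^^^^^^^^^^^^^^^^^
  File "h.py", line 15, in proj
    c=ctrl.get_calibration(cam);K=np.array(c['camera_matrix'])
ValueError: time passes only in moves, steps and waits
Traceback (most recent call last):
  File "bay.py", line 25, in <module>
    c=[run(im,ax,1,lat,.022 if ax=='x' or cy<-.04 else .012,'c'), run(im,ax,-1,lat,.012 if ax=='x' or cy<-.04 else .022,'c')]
       ~~~^^^^^^^^^^^^^^^^^^^^^^^^^^^^^^^^^^^^^^^^^^^^^^^^^^^^^^
  File "bay.py", line 15, in run
    c=samp(im,a,b,z); acc=acc+(c.mean(1) if kind=='g' else c[:,2]-c[:,0])
  File "bay.py", line 7, in samp
    X=[proj('top',[*(np.array([cx,cy])+a_*e+b_*n),z]) for a_,b_ in zip(a,b)]
       ~~~~^^^^^^^^^^^^^^^^^^^^^^^^^^^^^^^^^^^^^^^^^^
  File "h.py", line 15, in proj
    c=ctrl.get_calibration(cam);K=np.array(c['camera_matrix'])
ValueError: time passes only in moves, steps and waits
```

```bash
sed -i 's/^def ray/import functools\nget_cal=functools.lru_cache(ctrl.get_calibration)\ndef ray/; s/c=ctrl.get_calibration(cam)/c=get_cal(cam)/' h.py
sed -i 's/cy<-.04 else .012/cy>-.04 else .012/; s/.012 if ax==.x. or cy<-.04 else .022/.012 if ax=="x" or cy>-.04 else .022/' bay.py; grep -n 'c=\[run' bay.py
python3 bay.py pics/t7_full.png .6250 .157; python3 bay.py pics/t6_full.png .6164 -.0925
```

```text
25:    c=[run(im,ax,1,lat,.022 if ax=='x' or cy>-.04 else .012,'c'), run(im,ax,-1,lat,.012 if ax=="x" or cy>-.04 else .022,'c')]
x outline mm [58.2 56.8] ctr 0.72 sink [57.  53.7] ctr 1.67
y outline mm [30.6 29.6] ctr 0.54 sink [28.3 28.6] ctr -0.13
  end 0.044 [np.float64(30.4), np.float64(29.0)]
  end -0.044 [np.float64(28.5), np.float64(29.4)]
x outline mm [56.9 57.4] ctr -0.26 sink [54.4 56.7] ctr -1.15
y outline mm [30.4 30.2] ctr 0.08 sink [29.6 28.6] ctr 0.48
  end 0.044 [np.float64(29.7), np.float64(28.1)]
  end -0.044 [np.float64(29.6), np.float64(28.7)]
```

Bay 2: the sink sits about 0.9 mm from centre, inside the outline. Bay 0 is about 0.9–1.6 mm too near the robot, so I'll regrip it and shift it +1.2 mm.

```bash
python3 -m crank '[{"xyz":[-0.003,0.0015,0.03],"dr":[0,-0.006,0],"gripper":-1},{"xyz":[-0.003,0.0015,0.05],"dr":[0,-0.006,0],"gripper":-1},{"xyz":[-0.003,0.0015,0.06],"dr":[0,-0.006,0],"gripper":-1},{"xyz":[-0.003,0.0015,0.06],"dr":[0,-0.006,0],"gripper":-1},{"xyz":[-0.003,0.0015,0.06],"dr":[0,-0.006,0],"gripper":-1},{"xyz":[-0.003,0.0015,0.06],"dr":[0,-0.006,0],"gripper":-1}]'; python3 go.py .615 -.0932 .045 178.1
```

```text
t: 23.63
tcp_pos: [0.6146, -0.0926, 0.2382]
eef_rot: [-3.141, -0.002, 3.11]
wrist_force: [-0.7, 0.2, -0.0]
width: 0.0855
t 23.63 tcp [ 0.6146 -0.0926  0.2382] rpy [-1.7995e+02 -1.2000e-01  1.7818e+02] w 0.0855 F [-0.7  0.2 -0. ]
xyz [-0.0005, -0.0005, 0.0382] dr [-0.0008, -0.0021, 0.0014] rows 0.9
```

```bash
python3 bay.py pics/t7_full.png .6164 -.0925 | head -3
```

```text
Traceback (most recent call last):
  File "bay.py", line 25, in <module>
    c=[run(im,ax,1,lat,.022 if ax=='x' or cy>-.04 else .012,'c'), run(im,ax,-1,lat,.012 if ax=="x" or cy>-.04 else .022,'c')]
       ~~~^^^^^^^^^^^^^^^^^^^^^^^^^^^^^^^^^^^^^^^^^^^^^^^^^^^^^^
  File "bay.py", line 20, in run
    mx=np.percentile(acc,90); i=np.where(acc>mx/2)[0][-1]; return r[i]+.0005*(acc[i]-mx/2)/(acc[i]-acc[i+1])
                                                                                                   ~~~^^^^^
IndexError: index 120 is out of bounds for axis 0 with size 120
```

```bash
python3 -m crank '[{"xyz":[0,-0.0005,0.02],"dr":[0,0,0.001],"gripper":-1},{"xyz":[0,-0.0005,0.034],"dr":[0,0,0.001],"gripper":-1},{"xyz":[0,-0.0005,0.036],"dr":[0,0,0.001],"gripper":-1},{"xyz":[0,-0.0005,0.036],"dr":[0,0,0.001],"gripper":-1},{"xyz":[0,-0.0005,0.036],"dr":[0,0,0.001],"gripper":-1},{"xyz":[0,-0.0005,0.036],"dr":[0,0,0.001],"gripper":0.6},{"xyz":[0,-0.0005,0.036],"dr":[0,0,0.001],"gripper":0.6},{"xyz":[0,-0.0005,0.036],"dr":[0,0,0.001],"gripper":0.6},{"xyz":[0,-0.0005,0.036],"dr":[0,0,0.001],"gripper":0.6},{"xyz":[0,-0.0005,0.036],"dr":[0,0,0.001],"gripper":0.6},{"xyz":[0,-0.0005,0.036],"dr":[0,0,0.001],"gripper":0.6},{"xyz":[0,-0.0005,0.036],"dr":[0,0,0.001],"gripper":0.6}]' 60; python3 go.py; python3 -m crank '[{"xyz":[-0.001,0,-0.003],"dr":[0,0,0],"gripper":0.6},{"xyz":[-0.0015,0,-0.005],"dr":[0,0,0],"gripper":0.6},{"xyz":[-0.0015,0,-0.005],"dr":[0,0,0],"gripper":0.6},{"xyz":[-0.0015,0,-0.005],"dr":[0,0,0],"gripper":0.6}]'; python3 go.py .6155 -.0932 .045 178.1
```

```text
t: 24.63
tcp_pos: [0.6144, -0.0938, 0.2023]
eef_rot: [-3.141, -0.002, 3.107]
wrist_force: [0.2, 0.6, 7.0]
width: 0.055
t 24.63 tcp [ 0.6144 -0.0938  0.2023] rpy [-1.7998e+02 -1.0000e-01  1.7804e+02] w 0.055 F [0.2 0.6 7. ]
t: 24.97
tcp_pos: [0.6145, -0.0938, 0.2049]
eef_rot: [-3.141, -0.006, 3.108]
wrist_force: [-0.1, -0.1, -4.2]
width: 0.0549
t 24.97 tcp [ 0.6145 -0.0938  0.2049] rpy [-179.99   -0.34  178.06] w 0.0549 F [-0.1 -0.1 -4.2]
xyz [-0.001, 0.0006, 0.0049] dr [-0.0002, -0.0059, -0.0008] rows 0.1
```

```bash
python3 -m crank '[{"xyz":[-0.0012,0.0004,0.002],"dr":[0,-0.004,0],"gripper":0.6},{"xyz":[-0.0012,0.0004,0.003],"dr":[0,-0.004,0],"gripper":0.6},{"xyz":[-0.0012,0.0004,0.004],"dr":[0,-0.004,0],"gripper":0.6},{"xyz":[-0.0012,0.0004,0.004],"dr":[0,-0.004,0],"gripper":0.6},{"xyz":[-0.0012,0.0004,0.004],"dr":[0,-0.004,0],"gripper":0.6}]'; python3 go.py .6155 -.0932 .045 178.1
```

```text
t: 25.38
tcp_pos: [0.6161, -0.0934, 0.2023]
eef_rot: [-3.142, -0.002, 3.108]
wrist_force: [-5.4, 1.9, 4.3]
width: 0.0545
t 25.38 tcp [ 0.6161 -0.0934  0.2023] rpy [-1.8000e+02 -1.1000e-01  1.7806e+02] w 0.0545 F [-5.4  1.9  4.3]
xyz [0.0006, 0.0002, 0.0023] dr [-0.0001, -0.0019, -0.0008] rows 0.1
```

```bash
python3 -m crank '[{"xyz":[0,0,0],"dr":[0,0,0],"gripper":0.2},{"xyz":[0,0,0],"dr":[0,0,0],"gripper":-0.5},{"xyz":[0,0,0],"dr":[0,0,0],"gripper":-1},{"xyz":[0,0,0],"dr":[0,0,0],"gripper":-1},{"xyz":[0,0,0],"dr":[0,0,0],"gripper":-1},{"xyz":[0,0,-0.03],"dr":[0,0,0],"gripper":-1},{"xyz":[0,0,-0.07],"dr":[0,0,0],"gripper":-1},{"xyz":[0,0,-0.1],"dr":[0,0,0],"gripper":-1},{"xyz":[0,0,-0.12],"dr":[0,0,0],"gripper":-1},{"xyz":[0,0,-0.12],"dr":[0,0,0],"gripper":-1}]'; python3 go.py .45 -.28 .16 178
```

```text
t: 26.22
tcp_pos: [0.6189, -0.094, 0.3289]
eef_rot: [-3.138, 0.013, 3.108]
wrist_force: [0.7, 0.4, 0.9]
width: 0.0852
t 26.22 tcp [ 0.6189 -0.094   0.3289] rpy [-179.81    0.72  178.06] w 0.0852 F [0.7 0.4 0.9]
xyz [0.1627, -0.1916, 0.0124] dr [-0.0033, 0.0125, 0.001] rows 6.0
```

```bash
python3 -m crank '[{"xyz":[0.163,-0.192,0],"dr":[0,0.012,0],"gripper":1},{"xyz":[0.163,-0.192,0],"dr":[0,0.012,0],"gripper":1},{"xyz":[0.163,-0.192,0],"dr":[0,0.012,0],"gripper":1},{"xyz":[0.163,-0.192,0],"dr":[0,0.012,0],"gripper":1},{"xyz":[0.163,-0.192,0],"dr":[0,0.012,0],"gripper":1},{"xyz":[0.163,-0.192,0],"dr":[0,0.012,0],"gripper":1},{"xyz":[0.163,-0.192,0],"dr":[0,0.012,0],"gripper":1},{"xyz":[0.163,-0.192,0],"dr":[0,0.012,0],"gripper":1}]'
python3 - <<'E'
from h import *
snap('top','t8'); snap('scene','s8'); a=cv2.imread('pics/t8_full.png'); b=cv2.imread('pics/s8_full.png')
A=cv2.resize(a[182:244,228:362],None,fx=6,fy=4.8,interpolation=cv2.INTER_CUBIC)[:, :800]
B=cv2.resize(b[235:340,255:440],None,fx=4,fy=2.8,interpolation=cv2.INTER_CUBIC)[:, :800]
C=np.zeros((600,804,3),np.uint8)[:, :800];C[:A.shape[0],:A.shape[1]]=A;C[300:300+B.shape[0],:B.shape[1]]=B;cv2.imwrite('pics/cmp8.png',C)
E
python3 bay.py pics/t8_full.png .6250 .157; python3 bay.py pics/t8_full.png .6164 -.0925;python3 go.py .345 -.063 .14 178
```

```text
t: 26.88
tcp_pos: [0.4453, -0.2813, 0.3209]
eef_rot: [3.141, -0.013, 3.103]
wrist_force: [-0.1, -0.1, 0.2]
width: -0.0003
x outline mm [58.2 56.8] ctr 0.72 sink [57.  53.7] ctr 1.66
y outline mm [30.6 29.6] ctr 0.54 sink [28.2 28.6] ctr -0.19
  end 0.044 [np.float64(30.6), np.float64(28.9)]
  end -0.044 [np.float64(28.4), np.float64(29.5)]
x outline mm [56.9 57.4] ctr -0.26 sink [56.8 54.7] ctr 1.02
y outline mm [30.4 30.2] ctr 0.08 sink [29.1 28.9] ctr 0.09
  end 0.044 [np.float64(28.4), np.float64(27.9)]
  end -0.044 [np.float64(29.3), np.float64(29.0)]
t 26.98 tcp [ 0.447  -0.2795  0.3212] rpy [179.96  -0.71 178.01] w -0.0 F [-0.7 -0.2 -0.3]
xyz [0.1091, 0.2128, 0.0277] dr [0.0007, -0.0124, 0.0002] rows 5.8
```

View pics/cmp8.png

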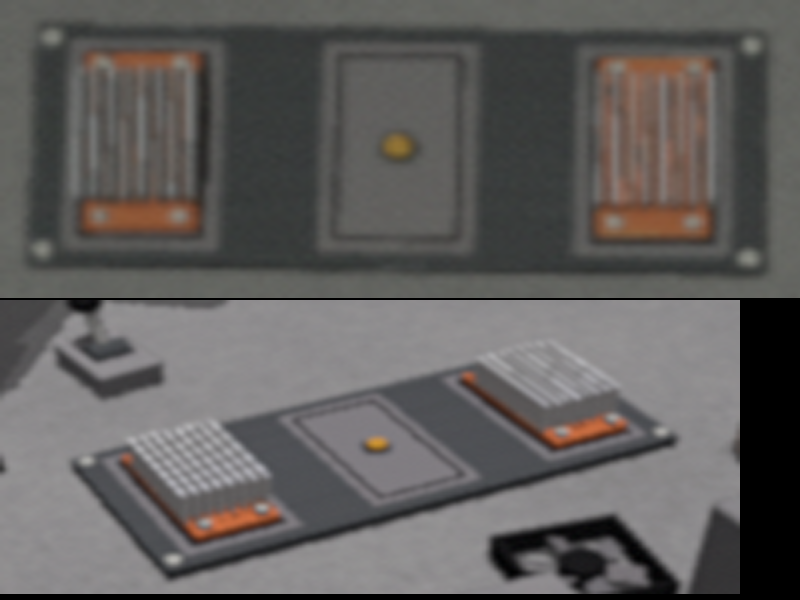

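Both new sinks sit flat in bays 0 and 2, inside the outlines, and bay 1 is empty. Next, power on: approach on the robot side of the lever with closed fingers.

```bash
python3 -m crank '[{"xyz":[0.109,0.213,0],"dr":[0,-0.01,0],"gripper":1},{"xyz":[0.109,0.213,0],"dr":[0,-0.01,0],"gripper":1},{"xyz":[0.109,0.213,0],"dr":[0,-0.01,0],"gripper":1},{"xyz":[0.109,0.213,0],"dr":[0,-0.01,0],"gripper":1},{"xyz":[0.109,0.213,0],"dr":[0,-0.01,0],"gripper":1},{"xyz":[0.109,0.213,0],"dr":[0,-0.01,0],"gripper":1},{"xyz":[0.109,0.213,0],"dr":[0,-0.01,0],"gripper":1},{"xyz":[0.109,0.213,0],"dr":[0,-0.01,0],"gripper":1},{"xyz":[0.109,0.213,0],"dr":[0,-0.01,0],"gripper":1}]'; python3 go.py .343 -.063 .073 178 .427 -.063 .073 178
```

```text
t: 27.73
tcp_pos: [0.346, -0.0626, 0.3236]
eef_rot: [-3.14, -0.001, 3.11]
wrist_force: [-0.6, -0.2, 0.2]
width: -0.0001
t 27.73 tcp [ 0.346  -0.0626  0.3236] rpy [-1.7994e+02 -3.0000e-02  1.7822e+02] w -0.0001 F [-0.6 -0.2  0.2]
xyz [0.0029, -0.0004, 0.0956] dr [-0.0011, -0.0006, 0.0038] rows 2.3
xyz [-0.081, 0.0022, 0.0955] dr [-0.0011, -0.0006, 0.0038] rows 3.0
```

```bash
python3 -m crank '[{"xyz":[0.003,0,0.04],"dr":[0,0,0],"gripper":1},{"xyz":[0.003,0,0.08],"dr":[0,0,0],"gripper":1},{"xyz":[0.003,0,0.098],"dr":[0,0,0],"gripper":1},{"xyz":[0.003,0,0.098],"dr":[0,0,0],"gripper":1},{"xyz":[-0.008,0,0.098],"dr":[0,0,0],"gripper":1},{"xyz":[-0.02,0,0.098],"dr":[0,0,0],"gripper":1},{"xyz":[-0.032,0.001,0.098],"dr":[0,0,0],"gripper":1},{"xyz":[-0.044,0.001,0.098],"dr":[0,0,0],"gripper":1},{"xyz":[-0.056,0.002,0.098],"dr":[0,0,0],"gripper":1},{"xyz":[-0.066,0.002,0.098],"dr":[0,0,0],"gripper":1},{"xyz":[-0.074,0.002,0.098],"dr":[0,0,0],"gripper":1},{"xyz":[-0.078,0.002,0.098],"dr":[0,0,0],"gripper":1}]'; python3 -m crank '[{"xyz":[-0.004,0,0],"dr":[0,0,0],"gripper":1},{"xyz":[-0.006,0,0],"dr":[0,0,0],"gripper":1},{"xyz":[-0.006,0,0],"dr":[0,0,0],"gripper":1}]'
```

```text
t: 28.73
tcp_pos: [0.4246, -0.0644, 0.2257]
eef_rot: [-3.141, -0.001, 3.107]
wrist_force: [-1.8, -0.0, -0.7]
width: 0.0004
t: 28.98
tcp_pos: [0.4279, -0.0642, 0.2247]
eef_rot: [-3.141, -0.009, 3.109]
wrist_force: [-6.8, -1.4, 5.6]
width: -0.0004
```

```bash
python3 -m crank '[{"xyz":[0.03,0,0],"dr":[0,0,0],"gripper":1},{"xyz":[0.05,0,-0.02],"dr":[0,0,0],"gripper":1},{"xyz":[0.05,0,-0.06],"dr":[0,0,0],"gripper":1},{"xyz":[0.05,0,-0.1],"dr":[0,0,0],"gripper":1},{"xyz":[0.05,0,-0.14],"dr":[0,0,0],"gripper":1},{"xyz":[0.05,0,-0.15],"dr":[0,0,0],"gripper":1},{"xyz":[0.05,0,-0.15],"dr":[0,0,0],"gripper":1}]'; python3 go.py .5973 -.307 .215 87.2
```

```text
t: 29.57
tcp_pos: [0.3811, -0.063, 0.3802]
eef_rot: [-3.137, 0.009, 3.108]
wrist_force: [0.1, -0.2, 0.3]
width: -0.0001
t 29.57 tcp [ 0.3811 -0.063   0.3802] rpy [-179.76    0.54  178.05] w -0.0001 F [ 0.1 -0.2  0.3]
xyz [-0.2243, -0.2365, 0.0133] dr [0.0042, 0.0106, 1.5856] rows 12.7
```

Run:
```python
from h import *
snap('top','t9'); snap('scene','s9'); a=cv2.imread('pics/t9_full.png'); b=cv2.imread('pics/s9_full.png')
A=cv2.resize(a[200:305,360:456],None,fx=5,fy=5,interpolation=cv2.INTER_CUBIC)  #480x525
B=cv2.resize(b[205:305,160:300],None,fx=2.2,fy=2.2,interpolation=cv2.INTER_CUBIC)
D=cv2.resize(b[295:355,180:258],None,fx=4,fy=4,interpolation=cv2.INTER_CUBIC)
C=np.zeros((600,800,3),np.uint8);C[:525,:480]=A;C[:220,488:488+308]=B;C[230:470,488:488+312]=D;cv2.imwrite('pics/cmp9.png',C)
```

```text
(no output)
```

View pics/cmp9.png

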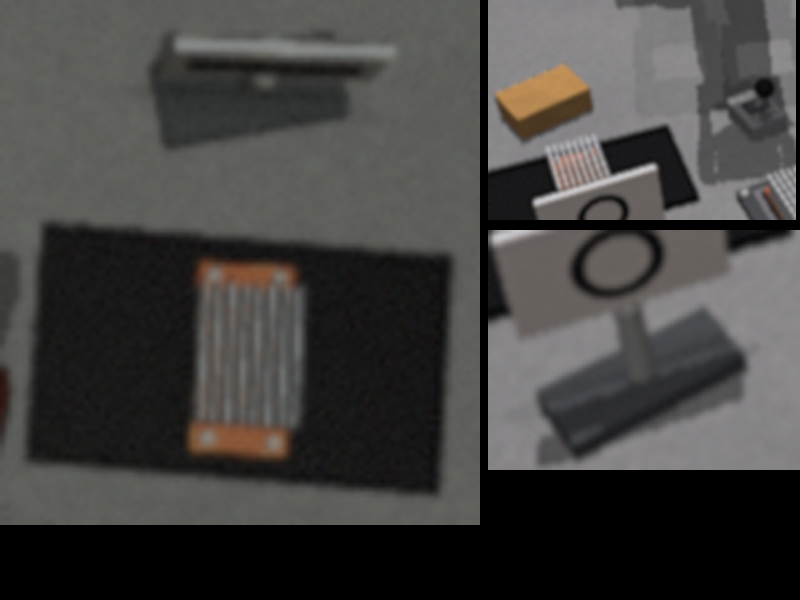

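```bash
python3 - <<'E'
from m import *
f=lambda pts,z:np.array([ray('scene',(u-488+.5)/4-.5+180,(v-230+.5)/4-.5+295,z)[:2] for u,v in pts])
p=f([(540,392),(705,310),(745,352),(578,443)],.014);box(p)
p=f([(578,458),(745,367)],.0);d=p[1]-p[0];print('bottom front',np.degrees(np.arctan2(d[1],d[0])),np.linalg.norm(d))
q=P('top',[(175,45),(395,51)],.145,(360,200),5);d=q[0]-q[1];print('plate',q.mean(0),np.degrees(np.arctan2(d[1],d[0])),np.linalg.norm(d))
q=P('top',[(165,148),(348,117)],0.0,(360,200),5);d=q[0]-q[1];print('foot near edge (top)',np.degrees(np.arctan2(d[1],d[0])),np.linalg.norm(d))
E
python3 go.py .5973 -.307 .215 87.2
```

```text
ctr [ 0.6007 -0.3078] edges [0.1054 0.0439 0.1066 0.0471] ang x-ish BL->TL -170.2 BR->TR -168.6 y-ish TR->TL -82.1 BR->BL -80.4
bottom front 99.35879158323021 0.10733266815455307
plate [ 0.59835677 -0.30700746] 87.1789737499079 0.11966314376342534
foot near edge (top) 98.46224332638836 0.1099226393364644
t 29.67 tcp [ 0.3793 -0.0623  0.375 ] rpy [-1.7996e+02 -6.0000e-02  1.7805e+02] w -0.0001 F [-0.2  0.5  0.4]
xyz [-0.2262, -0.2371, 0.0049] dr [-0.0014, -0.0003, 1.5856] rows 12.7
```

```bash
python3 -m crank '[{"xyz":[-0.075,-0.08,0],"dr":[0,0,0.4],"gripper":-1},{"xyz":[-0.075,-0.08,0],"dr":[0,0,0.4],"gripper":-1},{"xyz":[-0.075,-0.08,0],"dr":[0,0,0.4],"gripper":-1},{"xyz":[-0.15,-0.16,0],"dr":[0,0,0.9],"gripper":-1},{"xyz":[-0.15,-0.16,0],"dr":[0,0,0.9],"gripper":-1},{"xyz":[-0.15,-0.16,0],"dr":[0,0,0.9],"gripper":-1},{"xyz":[-0.15,-0.16,0],"dr":[0,0,0.9],"gripper":-1},{"xyz":[-0.226,-0.237,0],"dr":[0,0,1.586],"gripper":-1},{"xyz":[-0.226,-0.237,0],"dr":[0,0,1.586],"gripper":-1},{"xyz":[-0.226,-0.237,0],"dr":[0,0,1.586],"gripper":-1},{"xyz":[-0.226,-0.237,0],"dr":[0,0,1.586],"gripper":-1},{"xyz":[-0.226,-0.237,0],"dr":[0,0,1.586],"gripper":-1}]'; python3 -m crank '[{"xyz":[0,0,0],"dr":[0,0,0.1],"gripper":-1},{"xyz":[0,0,0],"dr":[0,0,0.12],"gripper":-1},{"xyz":[0,0,0],"dr":[0,0,0.12],"gripper":-1}]'; python3 go.py .5975 -.307 .136 87.2
```

```text
t: 30.67
tcp_pos: [0.5972, -0.3079, 0.3695]
eef_rot: [-3.134, -0.004, 1.6]
wrist_force: [-1.0, -0.0, 1.1]
width: 0.0855
t: 30.92
tcp_pos: [0.5966, -0.3065, 0.3711]
eef_rot: [-3.135, -0.002, 1.489]
wrist_force: [-0.4, -0.4, -0.7]
width: 0.0853
t 30.92 tcp [ 0.5966 -0.3065  0.3711] rpy [-1.796e+02 -1.200e-01  8.532e+01] w 0.0853 F [-0.4 -0.4 -0.7]
xyz [-0.0006, 0.0015, 0.0801] dr [-0.0069, -0.0022, -0.0328] rows 1.9
```

```bash
python3 -m crank '[{"xyz":[-0.0006,0.0015,0.03],"dr":[-0.006,0,-0.033],"gripper":-1},{"xyz":[-0.0006,0.0015,0.06],"dr":[-0.006,0,-0.033],"gripper":-1},{"xyz":[-0.0006,0.0015,0.08],"dr":[-0.006,0,-0.033],"gripper":-1},{"xyz":[-0.0006,0.0015,0.08],"dr":[-0.006,0,-0.033],"gripper":-1},{"xyz":[-0.0006,0.0015,0.08],"dr":[-0.006,0,-0.033],"gripper":-1},{"xyz":[-0.0006,0.0015,0.08],"dr":[-0.006,0,-0.033],"gripper":-1}]' 40; python3 go.py .5975 -.307 .136 87.2; python3 -m crank '[{"xyz":[0,0,0],"dr":[0,0,0],"gripper":0},{"xyz":[0,0,0],"dr":[0,0,0],"gripper":0.5},{"xyz":[0,0,0],"dr":[0,0,0],"gripper":1},{"xyz":[0,0,0],"dr":[0,0,0],"gripper":1},{"xyz":[0,0,0],"dr":[0,0,0],"gripper":1},{"xyz":[0,0,0],"dr":[0,0,0],"gripper":1},{"xyz":[0,0,0],"dr":[0,0,0],"gripper":1},{"xyz":[0,0,0],"dr":[0,0,0],"gripper":1},{"xyz":[0,0,0],"dr":[0,0,0],"gripper":1},{"xyz":[0,0,0],"dr":[0,0,0],"gripper":1}]' 40; python3 go.py .5975 -.307 .136 87.2
```

```text
t: 31.42
tcp_pos: [0.5989, -0.3077, 0.2956]
eef_rot: [3.137, 0.001, 1.522]
wrist_force: [0.6, 0.6, 1.6]
width: 0.0852
t 31.42 tcp [ 0.5989 -0.3077  0.2956] rpy [1.7972e+02 7.0000e-02 8.7190e+01] w 0.0852 F [0.6 0.6 1.6]
xyz [0.0007, -0.0014, 0.0046] dr [0.005, 0.0011, -0.0003] rows 0.1
t: 32.25
tcp_pos: [0.5983, -0.3077, 0.2951]
eef_rot: [3.139, 0.001, 1.521]
wrist_force: [-2.9, 0.7, 4.1]
width: 0.0067
t 32.25 tcp [ 0.5983 -0.3077  0.2951] rpy [1.7983e+02 3.0000e-02 8.7140e+01] w 0.0067 F [-2.9  0.7  4.1]
xyz [0.0006, -0.0009, 0.0041] dr [0.003, 0.0006, -0.0011] rows 0.1
```

```bash
python3 -m crank '[{"xyz":[0,0,0],"dr":[0,0,0.08],"gripper":1},{"xyz":[0,0,0],"dr":[0,0,0.16],"gripper":1},{"xyz":[0,0,0],"dr":[0,0,0.24],"gripper":1},{"xyz":[0,0,0],"dr":[0,0,0.32],"gripper":1},{"xyz":[0,0,0],"dr":[0,0,0.4],"gripper":1},{"xyz":[0,0,0],"dr":[0,0,0.48],"gripper":1},{"xyz":[0,0,0],"dr":[0,0,0.56],"gripper":1},{"xyz":[0,0,0],"dr":[0,0,0.64],"gripper":1},{"xyz":[0,0,0],"dr":[0,0,0.72],"gripper":1},{"xyz":[0,0,0],"dr":[0,0,0.8],"gripper":1},{"xyz":[0,0,0],"dr":[0,0,0.88],"gripper":1},{"xyz":[0,0,0],"dr":[0,0,0.96],"gripper":1}]'; python3 go.py .5975 -.307 .136 -80.9
```

```text
t: 33.25
tcp_pos: [0.5984, -0.3077, 0.2951]
eef_rot: [3.139, -0.002, 0.557]
wrist_force: [-2.8, 0.7, 3.8]
width: 0.0073
t 33.25 tcp [ 0.5984 -0.3077  0.2951] rpy [ 1.7985e+02 -1.3000e-01  3.1910e+01] w 0.0073 F [-2.8  0.7  3.8]
xyz [-0.0004, -0.0011, 0.0041] dr [-0.0005, -0.004, 1.9689] rows 15.8
```

Smooth, with low forces. Continuing.

```bash
python3 -m crank '[{"xyz":[0,0,0],"dr":[0,0,0.08],"gripper":1},{"xyz":[0,0,0],"dr":[0,0,0.16],"gripper":1},{"xyz":[0,0,0],"dr":[0,0,0.24],"gripper":1},{"xyz":[0,0,0],"dr":[0,0,0.32],"gripper":1},{"xyz":[0,0,0],"dr":[0,0,0.4],"gripper":1},{"xyz":[0,0,0],"dr":[0,0,0.48],"gripper":1},{"xyz":[0,0,0],"dr":[0,0,0.56],"gripper":1},{"xyz":[0,0,0],"dr":[0,0,0.64],"gripper":1},{"xyz":[0,0,0],"dr":[0,0,0.72],"gripper":1},{"xyz":[0,0,0],"dr":[0,0,0.8],"gripper":1},{"xyz":[0,0,0],"dr":[0,0,0.88],"gripper":1},{"xyz":[0,0,0],"dr":[0,0,0.96],"gripper":1}]'; python3 -m crank '[{"xyz":[0,0,0],"dr":[0,0,0.08],"gripper":1},{"xyz":[0,0,0],"dr":[0,0,0.16],"gripper":1},{"xyz":[0,0,0],"dr":[0,0,0.24],"gripper":1},{"xyz":[0,0,0],"dr":[0,0,0.32],"gripper":1},{"xyz":[0,0,0],"dr":[0,0,0.4],"gripper":1},{"xyz":[0,0,0],"dr":[0,0,0.48],"gripper":1},{"xyz":[0,0,0],"dr":[0,0,0.56],"gripper":1},{"xyz":[0,0,0],"dr":[0,0,0.64],"gripper":1},{"xyz":[0,0,0],"dr":[0,0,0.72],"gripper":1},{"xyz":[0,0,0],"dr":[0,0,0.8],"gripper":1},{"xyz":[0,0,0],"dr":[0,0,0.88],"gripper":1},{"xyz":[0,0,0],"dr":[0,0,0.93],"gripper":1}]'; python3 go.py .5975 -.307 .136 -80.9; python3 -c "
from bench import ctrl;print(ctrl.read_state()['joint_positions'])"
```

```text
t: 34.25
tcp_pos: [0.5984, -0.3078, 0.2951]
eef_rot: [-3.141, -0.003, -0.403]
wrist_force: [-2.6, 0.6, 4.5]
width: 0.007
t: 35.25
tcp_pos: [0.5983, -0.3078, 0.2951]
eef_rot: [-3.139, -0.002, -1.333]
wrist_force: [-2.7, -0.7, 4.0]
width: 0.0072
t 35.25 tcp [ 0.5983 -0.3078  0.2951] rpy [-1.7985e+02 -1.1000e-01 -7.6360e+01] w 0.0072 F [-2.7 -0.7  4. ]
xyz [-0.001, 0.0006, 0.0041] dr [-0.0027, -0.0017, 0.0793] rows 0.6
[-5.79527638e-01  4.18310122e-01  1.57252647e+00  7.33063663e-04
  1.14761482e+00  2.32364440e+00]
```

```bash
python3 -m crank '[{"xyz":[0,0,0],"dr":[0,0,0.05],"gripper":1},{"xyz":[0,0,0],"dr":[0,0,0.079],"gripper":1},{"xyz":[0,0,0],"dr":[0,0,0.079],"gripper":1},{"xyz":[0,0,0],"dr":[0,0,0.079],"gripper":1}]'; python3 go.py; python3 -m crank '[{"xyz":[0,0,0],"dr":[0,0,0],"gripper":0.5},{"xyz":[0,0,0],"dr":[0,0,0],"gripper":0},{"xyz":[0,0,0],"dr":[0,0,0],"gripper":-1},{"xyz":[0,0,0],"dr":[0,0,0],"gripper":-1},{"xyz":[0,0,0],"dr":[0,0,0],"gripper":-1},{"xyz":[0,0,0],"dr":[0,0,0],"gripper":-1},{"xyz":[0,0,-0.03],"dr":[0,0,0],"gripper":-1},{"xyz":[0,0,-0.07],"dr":[0,0,0],"gripper":-1},{"xyz":[0,0,-0.1],"dr":[0,0,0],"gripper":-1},{"xyz":[0,0,-0.1],"dr":[0,0,0],"gripper":-1}]'; python3 go.py .40 -.02 .2 -80
```

```text
t: 35.58
tcp_pos: [0.5983, -0.3078, 0.2951]
eef_rot: [-3.139, -0.002, -1.408]
wrist_force: [-3.4, -0.2, 4.4]
width: 0.0072
t 35.58 tcp [ 0.5983 -0.3078  0.2951] rpy [-1.7984e+02 -9.0000e-02 -8.0660e+01] w 0.0072 F [-3.4 -0.2  4.4]
t: 36.42
tcp_pos: [0.6002, -0.3087, 0.4046]
eef_rot: [-3.126, -0.012, -1.408]
wrist_force: [0.3, -1.3, 1.7]
width: 0.0858
t 36.42 tcp [ 0.6002 -0.3087  0.4046] rpy [-179.11   -0.68  -80.69] w 0.0858 F [ 0.3 -1.3  1.7]
xyz [-0.3179, 0.1515, 0.0434] dr [-0.0155, -0.012, -0.0119] rows 8.5
```

```bash
python3 -m crank '[{"xyz":[0,0,0],"dr":[0,0,-0.12],"gripper":-1},{"xyz":[0,0,0],"dr":[0,0,-0.24],"gripper":-1},{"xyz":[0,0,0],"dr":[0,0,-0.36],"gripper":-1},{"xyz":[-0.03,0.015,0],"dr":[0,0,-0.48],"gripper":-1},{"xyz":[-0.06,0.03,0],"dr":[0,0,-0.6],"gripper":-1},{"xyz":[-0.1,0.05,0],"dr":[0,0,-0.72],"gripper":-1},{"xyz":[-0.14,0.07,0],"dr":[0,0,-0.84],"gripper":-1},{"xyz":[-0.18,0.085,0],"dr":[0,0,-0.96],"gripper":-1},{"xyz":[-0.22,0.105,0],"dr":[0,0,-1.06],"gripper":-1},{"xyz":[-0.25,0.12,0],"dr":[0,0,-1.06],"gripper":-1},{"xyz":[-0.25,0.12,0],"dr":[0,0,-1.06],"gripper":-1}]'
python3 - <<'E'
from h import *
snap('top','t10'); snap('scene','s10'); a=cv2.imread('pics/t10_full.png'); b=cv2.imread('pics/s10_full.png')
A=cv2.resize(a[180:300,360:456],None,fx=5,fy=5,interpolation=cv2.INTER_CUBIC)
B=cv2.resize(b[265:365,170:262],None,fx=3.3,fy=3.3,interpolation=cv2.INTER_CUBIC)
D=cv2.resize(b[200:290,255:355],None,fx=3,fy=2.9,interpolation=cv2.INTER_CUBIC)
C=np.zeros((600,800,3),np.uint8);C[:600,:480]=A;C[:330,490:490+B.shape[1]]=B;C[335:335+D.shape[0],490:490+D.shape[1]]=D;cv2.imwrite('pics/cmp10.png',C)
E
```

```text
t: 37.33
tcp_pos: [0.4351, -0.0758, 0.3919]
eef_rot: [-3.139, 0.003, -0.345]
wrist_force: [0.5, 0.2, 0.1]
width: 0.0855
```

View pics/cmp10.png

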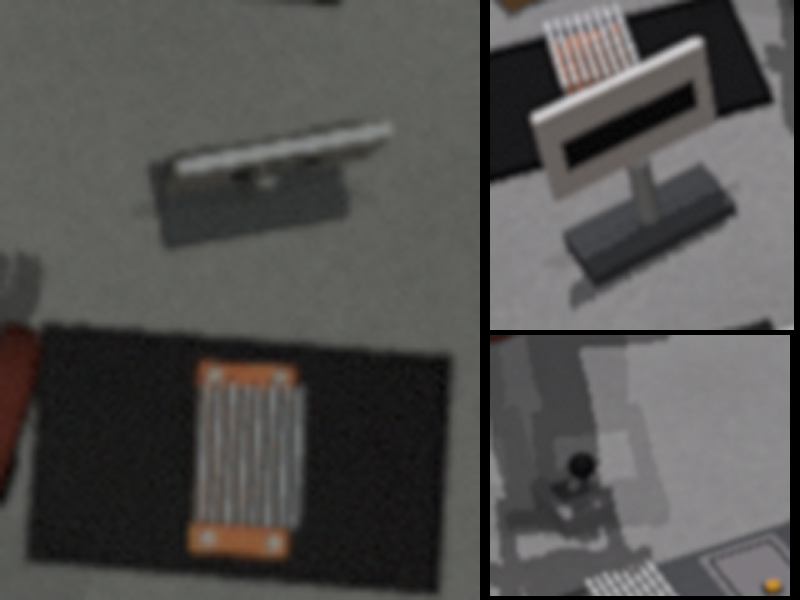

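```bash
python3 - <<'E'
from m import *
an=lambda q:(round(float(np.degrees(np.arctan2(*(q[0]-q[1])[::-1]))),2),np.linalg.norm(q[0]-q[1]).round(4))
o=dict(off=(360,180),s=5)
print('top plate',an(P('top',[(178,167),(393,129)],.145,**o)),'foot near',an(P('top',[(165,247),(350,213)],0,**o)))
# fit lines: foot near edge gradient & plate bright band
im=cv2.cvtColor(cv2.imread('pics/t10_full.png'),cv2.COLOR_BGR2GRAY).astype(float)
pts=[]
for u in range(396,435):
    c=im[198:218,u]; w=np.clip(c-np.median(im[:,u][180:195])-8,0,None)
    if w.sum()>10: pts.append((u,198+(w*np.arange(20)).sum()/w.sum()))
pts=np.array(pts); k=np.polyfit(pts[:,0],pts[:,1],1); q=np.array([ray('top',u,np.polyval(k,u),.145)[:2] for u in(396,434)]);print('plate fit',len(pts),an(q),(pts[:,1]-np.polyval(k,pts[:,0])).std())
pts=[]
for u in range(395,428):
    g=np.diff(im[219:233,u]); i=g.argmax(); pts.append((u,219+i+.5+ (0 if i in(0,len(g)-1) else .5*(g[i-1]-g[i+1])/(g[i-1]-2*g[i]+g[i+1]))))
pts=np.array(pts); k=np.polyfit(pts[:,0],pts[:,1],1);r=pts[:,1]-np.polyval(k,pts[:,0]);m=abs(r)<.6;k=np.polyfit(pts[m,0],pts[m,1],1)
q=np.array([ray('top',u,np.polyval(k,u),0)[:2] for u in(395,427)]);print('foot fit',m.sum(),an(q),r.std())
f=lambda pts,z:np.array([ray('scene',(u-490+.5)/3.3-.5+170,(v+.5)/3.3-.5+265,z)[:2] for u,v in pts])
print('scene plate',an(f([(700,43),(533,118)],.145)),'foot bottom',an(f([(735,212),(595,286)],0)),'back',an(f([(703,166),(565,238)],.014)))
E
python3 bay.py pics/t10_full.png .6250 .157|head -2; python3 bay.py pics/t10_full.png .6164 -.0925|head -2
```

```text
top plate (98.91, np.float64(0.1193)) foot near (99.27, np.float64(0.1114))
plate fit 39 (99.27, np.float64(0.1055)) 0.059819378564257356
foot fit 33 (98.72, np.float64(0.0962)) 0.1335198575726997
scene plate (97.59, np.float64(0.1165)) foot bottom (98.42, np.float64(0.1081)) back (99.38, np.float64(0.108))
x outline mm [58.2 56.8] ctr 0.72 sink [57.  53.7] ctr 1.63
y outline mm [30.6 29.6] ctr 0.54 sink [28.1 28.6] ctr -0.24
x outline mm [56.9 57.4] ctr -0.26 sink [56.7 55.3] ctr 0.74
y outline mm [30.4 30.2] ctr 0.08 sink [29.  28.9] ctr 0.04
```

Ball at px (285,245), same as at the start, so power is on. The bar faces +x and the plate is within about 0.5° of the foot. Sinks are in place, so I'm handing in.

```bash
python3 -c "
from bench import ctrl;print(ctrl.job_done())"
```

```text
the job is handed in; nothing more can be done
None
```

The changeover is done and handed in at about 37.5 s of the 210 s allowed. The job was:
- **Power off:** I pushed the lever towards the robot until it met its stop.
- **Finished sink:** there was one, in bay 1. I moved it to the middle of the tray.
- **New sinks:** there were two, and they now stand in bays 0 and 2. I regripped the bay 0 one once, to shift it about 1.5 mm.
- **Power on:** I pushed the lever back to its far stop.
- **Sign:** I turned it about 168° by its top edge, because it started about 12° off square.

**Last checks from the pictures:**
- **Bays:** both new sinks look flat and lie inside their outlines, each about 1 mm off centre along its length. That leaves about 1 mm of margin, and the measurement itself is good to roughly 0.5 mm. The bay 2 sink may be skewed by about 0.7°. The pins can't be seen under the sinks, so I take them as pressed because the sinks sit flat.
- **Sign:** the bar faces away from the robot. The plate read 97.6–99.3° and the foot 98.4–99.4°, so it is square within about 0.5–1°.
- **Lever:** the ball is back at the same pixel as at the start, so power is on.
- **Tray and the rest:** the finished sink stands inside the tray. I didn't check the other objects separately, but no move was aimed near them.

Two measurements disagreed. The first two estimates of how far the bay 0 sink was off were 0.9 and 1.6 mm, so I corrected for a value between them. I saw no knocked sink and no slackened grip.

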